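# Wipe the offcuts off the cutting board with the scraper block

## Robot

A 6-joint arm with a two-finger parallel gripper is mounted at the origin on a cart in front of the work surface, level with it; the furniture and walls round the work are solid. World frame = base frame: x ahead of the robot, y to its left, z up, the work surface at z = 0. Lengths are in m, angles in degrees, forces in N, time in s.
With the tool pointing down it reaches from about 0.4 to 0.825 m from the base axis. Payload 7 kg.
Tool frame: the origin (TCP) lies midway between the tips of the shut fingers; the grasp point (between the pads) lies 19 mm behind it; z points along the fingers, x is the direction in which the jaws open and shut, and the axes are right-handed (so a half turn about z gives the same grasp; the last joint's range is limited). The gripper opens to 88 mm and grips with 3 to 60 N. Pads are 19 mm wide; open, the fingers measure 130 mm over their backs; the gripper's body (78 mm by 193 mm) begins 47 mm behind the grasp point.
Start: joints at [92.08, 20.546, 0.682, 0, -70.136, -16.507], TCP at [0.168, 0.654, 0.227] pointing down, gripper open.
Joint ranges: [-176.03, 176.03], [-82.01, 121.73], [-58.28, 71.71], [-173.87, 95.51], [-174.79, -0.11], [-173.66, 173.66]. Speed limits (degrees/s): [136.94, 136.94, 172.46, 180, 180, 180].

## Interface

Orientations are given as [roll, pitch, yaw] about the fixed x, y, z axes, in that order (R = Rz(yaw) Ry(pitch) Rx(roll)).
In Python, from plant import ctrl, vision, nets gives the robot as it stands.
- The arm moves only by the shell command python3 -m jog 'ROWS'. ROWS is text: rows parted by semicolons, each of 7 numbers parted by spaces: the turn, a rotation vector about the tool's x, y, z in units of 0.1 rad (1.0 is 0.1 rad), then the shift along the tool's x, y, z in units of 4 cm (1.0 is 4 cm), then the opening, from -1 (shut) to 1 (fully open). In form: rx ry rz x y z jaw; .... A call has 1 to 8 rows; each row shifts and turns the commanded pose from where the row before left it, along the tool's axes as they then stand; what a row does not reach is not made up. A row lasts 1/8 s, in which the tool goes at most 62.5 mm and 10.7 degrees, less where a joint would pass 70% of its speed; a pose out of reach is approached as far as the arm can. A call with a number of a shift or a turn outside -1 to 1 is refused whole. A call with a gripper value outside its range is refused whole. The fingers move at their own pace and stop on an object; the grip force is fixed at half the most. Time passes only in rows, so rows that do not move let the fingers close. It gives the time, the measured TCP pose, the force and the opening at its end, in the units of the state.
- ctrl.get_obs(): the state, without advancing time (a new reading comes with each control period).
- vision.snapshot(name): name is "side" or "top" or "wrist"; returns (picture, depth): 384x512x3 uint8, red, green, blue; 384x512 float32, m along the optical axis (not along the pixel's ray), 0 where there is no reading.
- vision.camera_info(name): a dict with "camera_matrix" (3x3 intrinsics, pixels), "camera_from_world" (4x4, takes a point from world to camera coordinates); the wrist camera has in their place "tool_from_camera" (4x4, takes a point from camera to tool coordinates, whose origin is the TCP and whose axes are the tool frame's). Camera axes: x right, y down, z forward; pixel columns grow to the right and rows downward; lengths in m; the calibration is good to about 2 mm. A picture is of the moment at which its call begins: read the wrist's pose just before it. camera_info takes no time and is no camera call.
- ctrl.close_job(): hands the job in, once; it reports no verdict.
Trained networks look in the newest picture that a camera, given by its name, has taken for a name from the list of things; names that differ only in an ending like _2 or _b are one class to them, and where a whole thing is asked for, a point or a joint stands for the part that bears it (a point fixed in the world has none). Each returns a list of dicts, best first, with "score" (0 to 1); they miss things now and then, are a little off and sometimes report something else, mostly with a low value. They report only what shows in the picture. A call takes as long as a camera call. They do not tell look-alikes from the thing itself.
- nets.boxes_of(target, camera): "location" ([x, y, z] in m, in world coordinates, good to about 4 mm: the middle of the surface that is visible of it).
The state is a dict: "clock": time; "joint_pos": joint angles; "qvel": joint speeds; "tau": joint torques, N m; "tool_pos": TCP position; "orientation": TCP orientation; "force": force on the tool from outside, world axes, zero at the start; "moment": the same for the moment, N m; "opening": finger opening in m.
Only numpy, scipy, OpenCV 4.12 (cv2) and the standard library are available. Lean on these libraries where they do the work, as an engineer would, in place of code of your own. Each camera call takes 0.05 s, during which the arm holds its last target.

## Task

Take the scraper block and wipe the four offcuts off the cutting board into the catch tray at its end, moving them with the scraper only and never touching them with the gripper. Leave the red-capped bottle standing in its place on the board and everything else on the bench undisturbed, then stand the scraper upright back on the middle of its pad, in line with the pad.

Things in the scene. Friction and masses are not known exactly. Their poses are not given: they have to be found in the camera images.
- board: raised cutting board, fixed: white slab 240 x 240 mm, its surface 35 mm above the bench. Origin: centre of its underside, on the bench. A 6 mm thick rim stands 10 mm above the surface along its two sides at its x = +-114 to +-120 mm; its ends at y = +-120 mm are open. One offcut lies in each lane between the red-capped bottle and a rim, one between that bottle and each open end.
- tray: empty open grey catch tray, fixed to the bench, lying 3 mm beyond one of the board's two open ends (either end), parallel to the board: 270 mm along its x (15 mm wider than the board on each side), 115 mm along its y, 25 mm high (10 mm below the board's surface), walls and floor 3 mm. Origin: centre of its underside.
- scraper: scraper block, loose, 180 g, starts standing upright on its pad. Foot 66 mm long (its x), 28 mm thick (its y), 40 mm high with a dark rubber lower edge; on it a grip 46 x 22 mm that reaches from 38 to 96 mm height, gripped across its 22 mm (its y). Origin: centre of its underside; z up.
- pad: thin cork pad, fixed to the bench, 100 mm (its x) x 56 mm (its y) x 4 mm: the scraper's parking place; the scraper starts on its centre with its axes parallel to the pad's. Origin: centre of its underside.
- offcut_bar: one of four loose offcuts of 8 mm thick black plastic sheet lying flat on the board at the start, 30 to 35 g. Plain bar 60 x 20 mm. Origin: centre of its bounding rectangle, on its underside; its x is along its 60 mm length, z is normal to the sheet.
- offcut_round: one of four loose offcuts of 8 mm thick black plastic sheet lying flat on the board at the start, 30 to 35 g. Strip 60 x 22 mm with rounded ends. Origin: centre of its bounding rectangle, on its underside; its x is along its 60 mm length, z is normal to the sheet.
- offcut_angle: one of four loose offcuts of 8 mm thick black plastic sheet lying flat on the board at the start, 30 to 35 g. L shape 60 x 34 mm with 18 mm wide arms. Origin: centre of its bounding rectangle, on its underside; its x is along its 60 mm length, z is normal to the sheet.
- offcut_tee: one of four loose offcuts of 8 mm thick black plastic sheet lying flat on the board at the start, 30 to 35 g. T shape 60 x 34 mm with 18 mm wide arms. Origin: centre of its bounding rectangle, on its underside; its x is along its 60 mm length, z is normal to the sheet.
- bottle_red: small bottle with a red cap, 37 mm in diameter, 72 mm high, 120 g, loose, standing near the middle of the board and easily knocked; it must stay there. Origin: centre of its underside.
- bottle_amber: amber bottle with a blue cap, 57 mm in diameter, 112 mm high, loose, standing on the bench beyond the board's other open end (the one without the tray), about 32 mm clear of it. A bystander. Origin: centre of its underside.
- bottle_clear: clear bottle with a blue cap, 56 mm in diameter, 102 mm high, loose, standing on the bench about 120 mm from the pad's centre. A bystander. Origin: centre of its underside.
- tip_box: pipette tip box 95 x 124 x 90 mm with clear lid, loose, on the bench at the left. A bystander. Origin: centre of its underside.
- marker: marker pen 130 mm long, 14 mm thick, lying on the bench at the right. A bystander. Origin: its middle, on the underside.
Mind the look-alikes: they are no part of the job. What is meant by the scraper is not pink, and is the larger of those in its own colour. Of the things that look like the pad, take the one that is nearest to the robot's base at the start.

How it is judged:
By the outcome, as a careful person would: the job done as asked, in the order asked, and still so for the second after the job is handed in, with the robot touching nothing.
It also fails if it takes over 72 s, if anything falls off the work surface, if the arm or the gripper's body presses on something with over 40 N, if the wrist force passes 120 N, or if a joint passes its speed limit or range.

## Working session

There is one attempt and no reset: what is moved stays moved. The work goes in short steps, Python scripts to look and compute and a shell command to move; the robot and the scene stay as the last step left them, time stands still between calls to the robot, and variables do not carry over. Pictures are saved under pics/ and viewed, and the job is handed in when it is done.

```bash
ls -la; mkdir -p pics; python3 - <<'E'
from plant import ctrl, vision, nets
import cv2
print(ctrl.get_obs())
for n in ["side","top","wrist"]:
    p,d=vision.snapshot(n)
    cv2.imwrite(f"pics/{n}0.png",cv2.resize(p[:,:,::-1],None,fx=1.5,fy=1.5))
    print(n,vision.camera_info(n))
E
```

```text
total 12
drwxr-xr-x  3 agent agent 4096 Dec  6 23:39 .
drwxr-xr-x 23 root  root  4096 Dec  6 23:39 ..
drwxr-xr-x  2 agent agent 4096 Dec  6 23:39 pics
{'clock': 0.0, 'joint_pos': array([ 9.20813630e+01,  2.05913786e+01,  6.35164720e-01, -2.04307001e-02,
       -7.01357694e+01, -1.65081794e+01]), 'qvel': array([ 0.04677151, -0.07115015, -0.00040701,  0.05786133, -0.01623732,
       -0.12133626]), 'tau': array([ 9.10825838e-04, -5.82715559e+01,  2.93052864e+01,  6.99683726e+00,
        6.99693774e-03, -1.61065159e-04]), 'tool_pos': array([0.16805892, 0.65325015, 0.22563291]), 'orientation': array([-1.79992275e+02, -9.36496176e-02, -1.04433780e+02]), 'force': array([ 0.39436414, -0.77688564, -0.14227777]), 'moment': array([-0.01166184,  0.0151687 ,  0.02193916]), 'opening': 0.08805678092233854}
side {'camera_matrix': array([[420.99174458,   0.        , 251.17673011],
       [  0.        , 420.99174458, 190.68246753],
       [  0.        ,   0.        ,   1.        ]]), 'camera_from_world': array([[ 0.95625467, -0.2921283 , -0.0154294 , -0.49290747],
       [-0.22068315, -0.68575314, -0.
[... 432 characters left out ...]
0836338, -0.08778582,  0.53694486],
       [ 0.08784053,  0.00641505, -0.99611389,  1.3700104 ],
       [ 0.        ,  0.        ,  0.        ,  1.        ]])}
wrist {'camera_matrix': array([[294.94011231,   0.        , 257.97045304],
       [  0.        , 294.94011231, 191.72169156],
       [  0.        ,   0.        ,   1.        ]]), 'tool_from_camera': array([[ 9.99999988e-01,  4.73454953e-05,  1.49138205e-04,
         9.15642249e-06],
       [-8.36682746e-05,  9.67214958e-01,  2.53959087e-01,
        -6.70137515e-02],
       [-1.32224884e-04, -2.53959097e-01,  9.67214950e-01,
        -1.58944194e-01],
       [ 0.00000000e+00,  0.00000000e+00,  0.00000000e+00,
         1.00000000e+00]])}
```

View pics/top0.png

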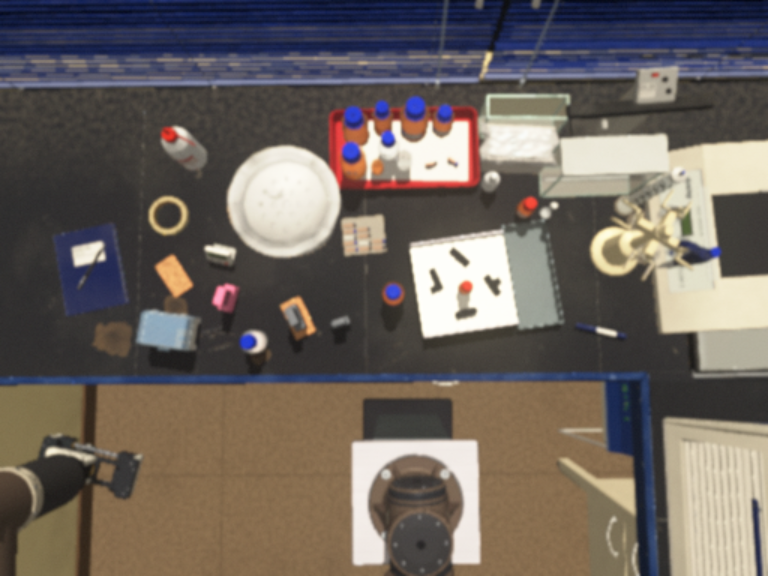

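View pics/side0.png

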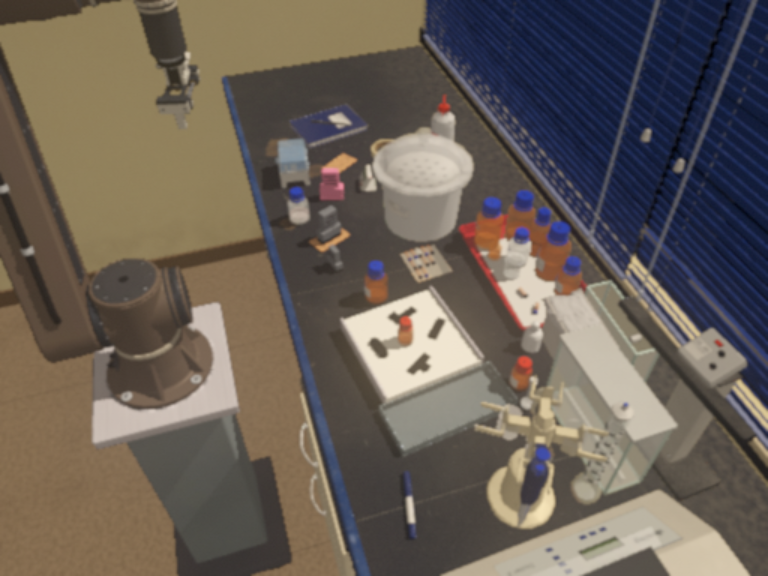

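View pics/wrist0.png

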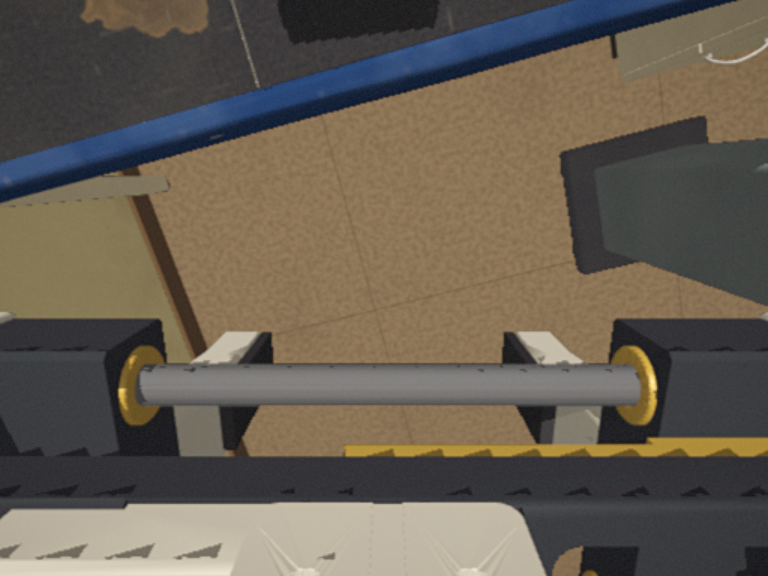

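The top view shows the white board at (465,285) with the tray to its right (the -y side). The red-capped bottle is at (465,290), with four black offcuts round it. The dark grey scraper stands on an orange pad at (297,315). Look-alikes are the small grey block at (341,322), the pink one at (225,297) and a second pad at (173,275).

```bash
cat > h.py <<'E'
import numpy as np, cv2
from plant import ctrl, vision, nets
def world(cam,u,v,d,obs=None):
    ci=vision.camera_info(cam);K=ci["camera_matrix"]
    p=np.stack([(u-K[0,2])/K[0,0]*d,(v-K[1,2])/K[1,1]*d,d],-1)
    T=np.linalg.inv(ci["camera_from_world"]) 
    return p@T[:3,:3].T+T[:3,3]
def cloud(cam,d):
    v,u=np.mgrid[:384,:512]
    return world(cam,u.astype(float),v.astype(float),d.astype(float))
def proj(cam,P):
    ci=vision.camera_info(cam);T=ci["camera_from_world"];K=ci["camera_matrix"]
    p=np.asarray(P)@T[:3,:3].T+T[:3,3]; q=p@K.T
    return q[...,:2]/q[...,2:]
E
python3 - <<'E'
from h import *
for n in ["top","side"]:
    p,d=vision.snapshot(n); np.savez(f"{n}.npz",p=p,d=d)
    if n=="top":
        cv2.imwrite("pics/topz_board.png",cv2.resize(p[140:235,265:385,::-1],None,fx=6,fy=6,interpolation=cv2.INTER_CUBIC))
        cv2.imwrite("pics/topz_scr.png",cv2.resize(p[160:250,110:250,::-1],None,fx=5.5,fy=5.5,interpolation=cv2.INTER_CUBIC))
    names="board tray scraper pad offcut_bar offcut_round offcut_angle offcut_tee bottle_red bottle_amber bottle_clear tip_box marker".split()
    for t in names:
        if n=="side" and t in("tip_box","marker"): continue
        print(n,t,[(np.round(r["location"],3).tolist(),round(r["score"],2)) for r in nets.boxes_of(t,n)])
print(ctrl.get_obs()["clock"])
E
```

```text
top board [([0.555, -0.128, 0.03], 0.79)]
top tray [([0.577, -0.31, 0.003], 0.87)]
top scraper [([0.465, 0.183, 0.064], 0.58), ([0.552, -0.203, 0.044], 0.55), ([0.52, 0.466, 0.059], 0.53), ([0.473, 0.297, 0.075], 0.49)]
top pad [([0.463, 0.288, 0.003], 0.69)]
top offcut_bar []
top offcut_round [([0.48, -0.134, 0.047], 0.57)]
top offcut_angle [([0.555, -0.056, 0.043], 0.42)]
top offcut_tee [([0.552, -0.205, 0.046], 0.58)]
top bottle_red [([0.534, -0.126, 0.098], 0.51)]
top bottle_amber [([0.534, -0.126, 0.099], 0.75), ([0.523, 0.052, 0.073], 0.51)]
top bottle_clear [([0.412, 0.394, 0.063], 0.55)]
top tip_box [([0.439, 0.6, 0.091], 0.92), ([0.468, 0.294, 0.073], 0.58)]
top marker []
side board [([0.543, -0.154, 0.037], 0.69)]
side tray [([0.567, -0.303, 0.0], 0.91)]
side scraper [([0.52, 0.462, 0.048], 0.71), ([0.472, 0.29, 0.048], 0.53)]
side pad [([0.592, 0.631, 0.005], 0.61), ([0.437, 0.562, 0.079], 0.47)]
side offcut_bar [([0.616, -0.122, 0.044], 0.55), ([0.518, 0.035, 0.067], 0.55)]
side offcut_round [([0.479, -0.136, 0.044], 0.45)]
side offcut_angle []
side offcut_tee [([0.469, 0.287, 0.048], 0.63), ([0.556, -0.21, 0.043], 0.57)]
side bottle_red [([0.536, -0.142, 0.077], 0.71)]
side bottle_amber [([0.522, 0.033, 0.07], 0.62)]
side bottle_clear [([0.408, 0.384, 0.062], 0.72)]
1.45
```

View pics/topz_board.png

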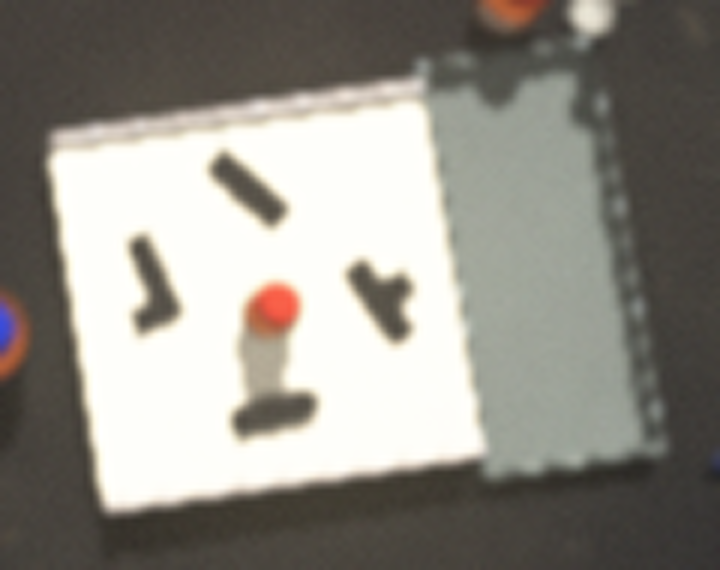

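View pics/topz_scr.png

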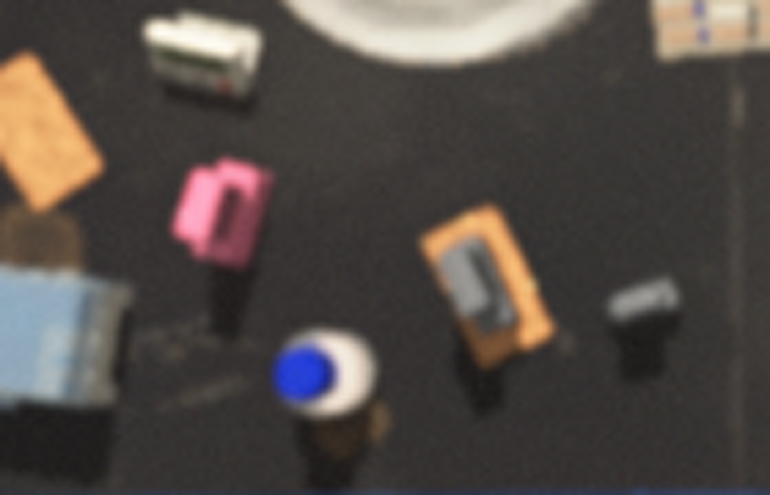

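```bash
python3 - <<'E'
from h import *
z=np.load("top.npz");p=z["p"];d=z["d"];C=cloud("top",d)
# board: pixels white and height ~0.035
g=p.astype(int).min(-1)
x,y,h=C[...,0],C[...,1],C[...,2]
def rect(m,name):
    n,l,s,c=cv2.connectedComponentsWithStats(m.astype(np.uint8))
    i=1+np.argmax(s[1:,4]); pts=C[l==i]
    r=cv2.minAreaRect(pts[:,:2].astype(np.float32)*1000)
    print(name,len(pts),np.round(r[0],1),np.round(r[1],1),round(r[2],2),"z",np.round(np.percentile(pts[:,2],[5,50,95]),4))
    return pts
rect((h>0.026)&(h<0.06)&(x>.38)&(x<.72)&(y>-.265)&(y<.015),"board h")
rect((g>150)&(x>.38)&(x<.72)&(y>-.3)&(y<.02),"board white")
rect((h>0.012)&(h<0.03)&(x>.38)&(x<.75)&(y<-.24)&(y>-.42),"tray wall")
# scraper grip top
for lo,hi in[(0.083,0.105),(0.025,0.06)]:
    rect((h>lo)&(h<hi)&(x>.40)&(x<.56)&(y>.22)&(y<.36),f"scr {lo}")
col=p.astype(int)
org=(col[...,0]>col[...,2]+50)&(x>.40)&(x<.56)&(y>.22)&(y<.36)
rect(org|((h>0.02)&(x>.40)&(x<.56)&(y>.22)&(y<.36)),"pad")
blk=(col.max(-1)<80)&(h>0.03)&(h<.06)&(x>.42)&(x<.66)&(y>-.24)&(y<-0.02)
n,l,s,c=cv2.connectedComponentsWithStats(blk.astype(np.uint8))
for i in range(1,n):
    if s[i,4]<15: continue
    pts=C[l==i]; r=cv2.minAreaRect(pts[:,:2].astype(np.float32)*1000)
    print("blk",s[i,4],c[i],np.round(r[0],1),np.round(r[1],1),round(r[2],1),np.round(np.median(pts[:,2]),4))
red=(col[...,0]>col[...,1]+60)&(h>.07)&(x>.45)&(x<.62)&(y>-.2)&(y<-0.05)
pts=C[red];print("red",pts.mean(0),pts[:,2].max())
E
```

```text
board h 3874 [ 559.8 -132.7] [252.4 253.2] 8.03 z [0.03   0.035  0.0443]
board white 4248 [ 558.7 -154.5] [259.7 306.4] 5.71 z [0.001  0.034  0.0428]
tray wall 145 [ 597.6 -349.4] [284.7  98.1] 27.28 z [0.0131 0.0222 0.0276]
scr 0.083 81 [469.8 298.8] [44.5 22.2] 28.69 z [0.0918 0.098  0.1034]
scr 0.025 64 [470.2 299.2] [66.8 27.9] 25.74 z [0.0309 0.0428 0.0546]
pad 379 [469.9 299.7] [109.1  60.5] 27.48 z [-0.0021  0.0073  0.101 ]
red [ 0.53757497 -0.12454498  0.09795651] 0.11110049583645454
```

```bash
python3 - <<'E'
from h import *
z=np.load("top.npz");p=z["p"];d=z["d"];C=cloud("top",d)
x,y,h=C[...,0],C[...,1],C[...,2]
for nm,m in {"basket":(h>.05)&(x>.5)&(x<.9)&(y>.15)&(y<.48),"tallnearboard":(h>.09)&(x>.3)&(x<.75)&(y>-.45)&(y<.15),"all>.12":(h>.12)&(x>.35)&(x<.95)&(y>-.5)&(y<.7)}.items():
    n,l,s,c=cv2.connectedComponentsWithStats(m.astype(np.uint8))
    for i in range(1,n):
        if s[i,4]<8: continue
        P=C[l==i];print(nm,s[i,4],"min",P.min(0).round(3),"max",P.max(0).round(3))
# rectified board-plane image z=.035, board coords guess
b=np.deg2rad(8);c0=np.array([.5595,-.1315])
def rect(zp,nm,p,cam):
    s=0.5;N=600
    j,i=np.mgrid[:N,:N] # rows: board x up; cols: -board y right
    bx=(N/2-j)*s/1000;by=(N/2-i)*s/1000
    W=np.stack([c0[0]+bx*np.cos(b)-by*np.sin(b),c0[1]+bx*np.sin(b)+by*np.cos(b),np.full(bx.shape,zp)],-1)
    q=proj(cam,W).astype(np.float32)
    im=cv2.remap(p,q[...,0],q[...,1],cv2.INTER_CUBIC)
    for k in(-120,-114,0,114,120):
        a=int(N/2+k/s)
        cv2.line(im,(a,0),(a,N),(0,255,0),1);cv2.line(im,(0,a),(N,a),(0,255,0),1)
    cv2.imwrite(nm,im[:,:,::-1])
rect(.035,"pics/rect_top.png",p,"top")
p2=np.load("side.npz")["p"];rect(.035,"pics/rect_side.png",p2,"side")
E
```

```text
basket 150 min [0.831 0.15  0.051] max [0.889 0.184 0.146]
basket 4349 min [0.604 0.173 0.169] max [0.862 0.43  0.293]
basket 94 min [0.5   0.459 0.051] max [0.542 0.48  0.102]
tallnearboard 72 min [0.415 0.049 1.412] max [0.415 0.049 1.412]
tallnearboard 8 min [0.415 0.049 1.412] max [0.415 0.049 1.412]
tallnearboard 10 min [0.415 0.049 1.412] max [0.415 0.049 1.412]
tallnearboard 15 min [0.415 0.049 1.412] max [0.415 0.049 1.412]
tallnearboard 175 min [0.415 0.049 1.412] max [0.415 0.049 1.412]
tallnearboard 52 min [0.415 0.049 1.412] max [0.415 0.049 1.412]
tallnearboard 30 min [0.415 0.049 1.412] max [0.415 0.049 1.412]
tallnearboard 83 min [0.415 0.049 1.412] max [0.415 0.049 1.412]
tallnearboard 27 min [0.415 0.049 1.412] max [0.415 0.049 1.412]
tallnearboard 47 min [0.415 0.049 1.412] max [0.415 0.049 1.412]
tallnearboard 237 min [0.415 0.049 1.412] max [0.415 0.049 1.412]
tallnearboard 26 min [0.415 0.049 1.412] max [0.415 0.049 1.412]
tallnearboard 14 min [0.415 0.049 1.412] max [0.415 0.049 1.412]
tallnearboard 20 min [0.415 0.049 1.412] max [0.415 0.049 1.412]
tallnearboar
[... 3136 characters left out ...]
 0.049 1.412]
all>.12 34 min [ 0.945 -0.018  0.12 ] max [0.95  0.011 0.162]
all>.12 70 min [0.931 0.124 0.124] max [0.949 0.164 0.151]
all>.12 25 min [ 0.869 -0.419  0.251] max [ 0.886 -0.407  0.262]
all>.12 2725 min [ 0.415 -0.5    0.12 ] max [0.935 0.049 1.412]
all>.12 300 min [0.415 0.049 0.12 ] max [0.934 0.611 1.412]
all>.12 133 min [0.845 0.129 0.121] max [0.888 0.172 0.146]
all>.12 4367 min [0.415 0.049 0.169] max [0.862 0.43  1.412]
all>.12 229 min [ 0.415 -0.5    0.219] max [0.713 0.049 1.412]
all>.12 12 min [ 0.621 -0.5    0.12 ] max [ 0.646 -0.496  0.126]
all>.12 148 min [ 0.415 -0.499  0.217] max [0.615 0.049 1.412]
all>.12 15 min [ 0.537 -0.5    0.229] max [ 0.556 -0.488  0.245]
```

```bash
python3 - <<'E'
import numpy as np
# rows needed from start
yaw=np.deg2rad(-104.43);
d=np.array([.470-.168,.2995-.6533,.25-.2256])
x=np.array([np.cos(yaw),np.sin(yaw),0]);y=np.array([np.sin(yaw),-np.cos(yaw),0]);zz=np.array([0,0,-1])
print([d@x/.04,d@y/.04,d@zz/.04],"rz units",-(np.deg2rad(-62.5)-yaw)/.1)
E
```

```text
[np.float64(6.684527780347953), np.float64(-9.51596623332368), np.float64(-0.6100000000000001)] rz units -7.318165553612223
```

View pics/rect_top.png

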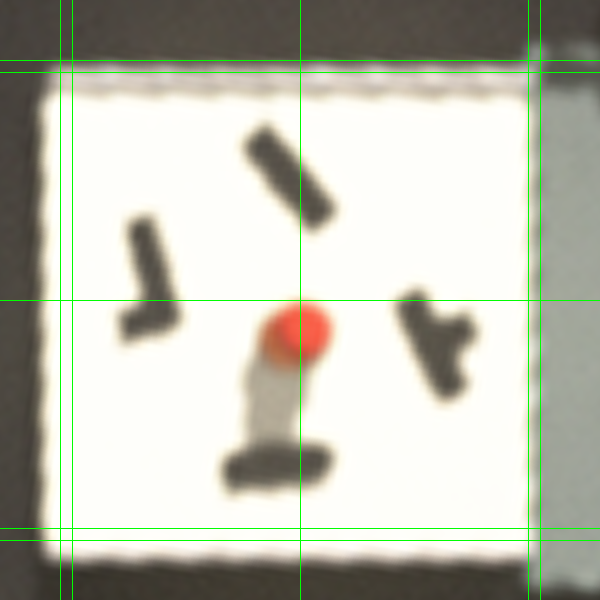

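View pics/rect_side.png

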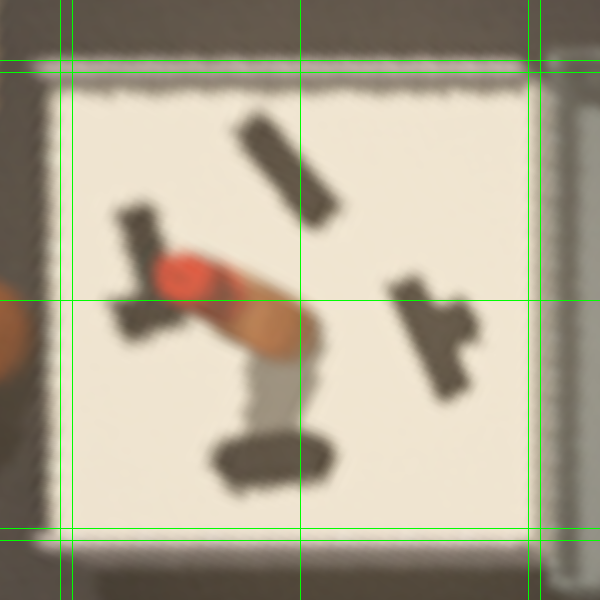

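```bash
python3 -m jog '0 0 0 0.67 -0.95 0 1; 0 0 0 0.67 -0.95 0 1; 0 0 0 0.67 -0.95 0 1; 0 0 0 0.67 -0.95 0 1; 0 0 0 0.67 -0.95 0 1; 0 0 0 0.67 -0.95 0 1; 0 0 0 0.67 -0.95 0 1; 0 0 0 0.67 -0.95 0 1'
python3 -m jog '0 0 -1 0 0 0 1; 0 0 -1 0 0 0 1; 0 0 -1 0 0 0 1; 0 0 -1 0 0 0 1; 0 0 -1 0 0 0 1; 0 0 -1 0 0 0 1; 0 0 -1 0 0 0 1; 0 0 -0.32 0 0 0 1'
```

```text
clock: 2.45
tool_pos: [0.41, 0.3692, 0.2269]
orientation: [-180.0, 0.0, -104.4]
force: [0.4, 0.6, 0.5]
opening: 0.0876
clock: 3.45
tool_pos: [0.4092, 0.3703, 0.2267]
orientation: [-180.0, 0.0, -62.4]
force: [0.0, 0.5, 1.1]
opening: 0.0875
```

```bash
cat >> h.py <<'E'
def go(x,y,z,yaw):
    """total units from measured pose to target: shift first (present axes), then turn"""
    o=ctrl.get_obs();P=o["tool_pos"];w=np.deg2rad(o["orientation"][2])
    d=np.array([x,y,z])-P
    t=[d[0]*np.cos(w)+d[1]*np.sin(w),d[0]*np.sin(w)-d[1]*np.cos(w),-d[2]]
    dy=(yaw-o["orientation"][2]+180)%360-180
    print("units x %.3f y %.3f z %.3f | rz %.3f"%(t[0]/.04,t[1]/.04,t[2]/.04,-np.deg2rad(dy)/.1))
def Rt(o):
    from scipy.spatial.transform import Rotation as R
    return R.from_euler('xyz',o["orientation"],degrees=True).as_matrix(),o["tool_pos"]
def wristT(o):
    R,t=Rt(o);T=np.eye(4);T[:3,:3]=R;T[:3,3]=t
    return T@vision.camera_info("wrist")["tool_from_camera"]
def wcloud(o,d):
    K=vision.camera_info("wrist")["camera_matrix"];v,u=np.mgrid[:384,:512].astype(float)
    p=np.stack([(u-K[0,2])/K[0,0]*d,(v-K[1,2])/K[1,1]*d,d],-1);T=wristT(o)
    return p@T[:3,:3].T+T[:3,3]
def wproj(o,P):
    K=vision.camera_info("wrist")["camera_matrix"];T=np.linalg.inv(wristT(o))
    p=np.asarray(P)@T[:3,:3].T+T[:3,3];q=p@K.T;return q[...,:2]/q[...,2:]
E
python3 -c "
from h import *
go(.470,.2995,.21,-62.5)"
```

```text
units x 2.272 y -0.529 z 0.417 | rz 0.011
```

```bash
python3 -m jog '0 0 0 0.76 -0.18 0.14 1; 0 0 0 0.76 -0.18 0.14 1; 0 0 0 0.76 -0.17 0.14 1; 0 0 0 0 0 0 1'
python3 - <<'E'
from h import *
o=ctrl.get_obs();p,d=vision.snapshot("wrist");print(o["tool_pos"],o["orientation"])
np.savez("w1.npz",p=p,d=d)
C=wcloud(o,d);x,y,h=C[...,0],C[...,1],C[...,2]
near=(abs(x-.47)<.09)&(abs(y-.2995)<.09)&(d>0)
im=p.copy()
def rect(m,nm):
    n,l,s,c=cv2.connectedComponentsWithStats(m.astype(np.uint8));i=1+np.argmax(s[1:,4]);pts=C[l==i]
    r=cv2.minAreaRect(pts[:,:2].astype(np.float32)*1000);print(nm,len(pts),np.round(r[0],1),np.round(r[1],1),round(r[2],2),np.round(np.percentile(pts[:,2],[5,50,95]),4))
rect(near&(h>.09)&(h<.11),"grip top")
rect(near&(h>.04)&(h<.05),"foot top")
rect(near&(h>.036)&(h<.11),"all scr")
c=p.astype(int);org=(c[...,0]>c[...,2]+50)&near&(h<.02)
rect(org|(near&(h>.02)),"pad+scr")
q=C[org];r=cv2.minAreaRect(q[:,:2].astype(np.float32)*1000);print("org",r,np.median(q[:,2]))
cv2.imwrite("pics/w1.png",cv2.resize(p[:,:,::-1],None,fx=1.5,fy=1.5))
E
```

```text
clock: 3.95
tool_pos: [0.4708, 0.2977, 0.2093]
orientation: [179.9, -0.0, -62.7]
force: [-0.7, 0.0, 0.2]
opening: 0.0872
[0.47079547 0.29771253 0.20927882] [ 1.79949588e+02 -2.34173526e-02 -6.26876446e+01]
grip top 1098 [467.8 300.6] [45.9 21.9] 26.76 [0.0972 0.1005 0.1017]
foot top 319 [481.7 307.2] [34.7 27.9] 26.59 [0.0417 0.0444 0.0459]
all scr 1582 [468.9 301.3] [63.2 28. ] 25.2 [0.043  0.0998 0.1015]
pad+scr 72031 [474.2 300.7] [ 68.8 164.1] 27.33 [0.268  0.3036 0.3259]
org ((452.4615173339844, 334.80621337890625), (102.49528503417969, 135.78094482421875), 23.386455535888672) 0.0046791865320351955
```

View pics/w1.png

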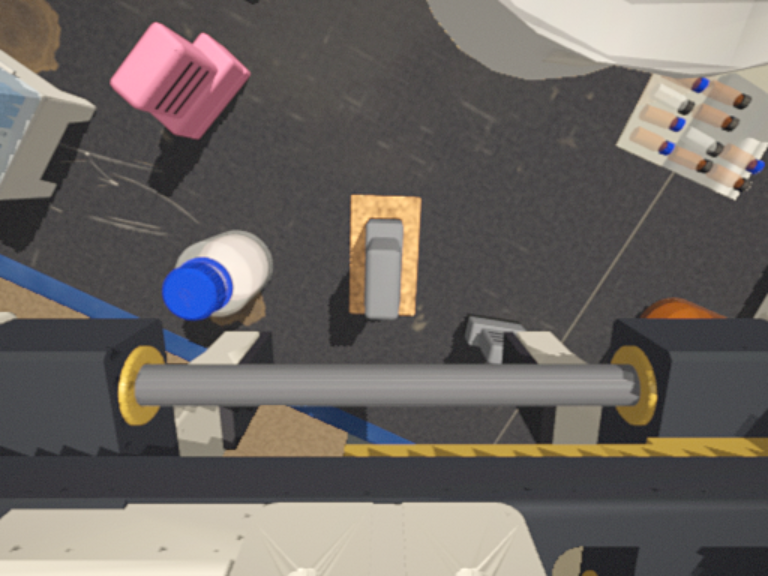

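The scraper's grip is at about (384,270) in the 1.5x picture, on its cork pad spanning (350–418, 196–316), with the clear bottle at left (215,280). All are clear of the open fingers.

```bash
python3 - <<'E'
from h import *
z=np.load("w1.npz");p=z["p"];d=z["d"]
o=ctrl.get_obs();C=wcloud(o,d)
c=p.astype(int);m=((c[...,0]>c[...,2]+50)).astype(np.uint8);m[:, :228]=0;m[:,285:]=0;m[:125]=0;m[213:]=0
print(m.sum()); pts=C[m>0]
r=cv2.minAreaRect(pts[:,:2].astype(np.float32)*1000);print(r,np.percentile(pts[:,2],[1,50,99]))
go(.4678,.3006,.12,-63.2);go(.4678,.3006,.060,-63.2)
E
```

```text
2081
((474.94915771484375, 304.7596740722656), (121.05935668945312, 57.78675842285156), 25.292585372924805) [0.00027859 0.0050321  0.04185261]
units x -0.077 y 0.036 z 2.240 | rz 0.097
units x -0.077 y 0.036 z 3.740 | rz 0.097
```

```bash
python3 - <<'E'
from h import *
z=np.load("w1.npz");p=z["p"];d=z["d"]
o=ctrl.get_obs();C=wcloud(o,d)
c=p.astype(int);m=((c[...,0]>c[...,2]+50)).astype(np.uint8);m[:, :228]=0;m[:,285:]=0;m[:125]=0;m[213:]=0
m&=(abs(C[...,2]-.004)<.006).astype(np.uint8); n,l,s,cc=cv2.connectedComponentsWithStats(m);print(s[:,4])
m=m>0; pts=C[m]
r=cv2.minAreaRect(pts[:,:2].astype(np.float32)*1000);print(r)
a=np.deg2rad(26.5);u=np.array([np.cos(a),np.sin(a)]);v=np.array([-u[1],u[0]])
q=pts[:,:2]*1000
for e in(u,v): print(np.percentile(q@e,[0.2,1,99,99.8]).round(1))
g=np.array([467.8,300.6]);print("grip centre",g@u,g@v)
E
python3 -m jog '0 0 0.1 -0.04 0.02 0.7 1; 0 0 0 -0.04 0.02 0.7 1; 0 0 0 0 0 0.7 1; 0 0 0 0 0 0.7 1; 0 0 0 0 0 0.6 1; 0 0 0 0 0 0.34 1; 0 0 0 0 0 0 1'
```

```text
[194566   2042]
((466.70599365234375, 300.8644714355469), (102.8250503540039, 57.78675842285156), 25.292587280273438)
[500.6 503.7 602.7 603. ]
[31.5 32.2 89.3 89.4]
grip centre 552.7773569782358 60.285932124800205
clock: 4.88
tool_pos: [0.4668, 0.3014, 0.0597]
orientation: [179.9, -0.0, -63.0]
force: [1.0, -0.4, 0.5]
opening: 0.0876
```

```bash
python3 -m jog '0 0 0 0 0 0 -1; 0 0 0 0 0 0 -1; 0 0 0 0 0 0 -1; 0 0 0 0 0 0 -1; 0 0 0 0 0 0 -1; 0 0 0 0 0 0 -1; 0 0 0 0 0 0 -1'
```

```text
clock: 5.75
tool_pos: [0.4672, 0.3013, 0.0601]
orientation: [180.0, -0.0, -63.1]
force: [-0.4, -0.1, 0.8]
opening: 0.0239
```

```bash
python3 -m jog '0 0 0 0 0 0 -1; 0 0 0 0 0 -0.5 -1; 0 0 0 0 0 -1 -1; 0 0 0 0.3 0.15 -1 -1; 0 0 0 0.8 0.4 -1 -1; 0 0 0 0.89 0.45 -0.5 -1; 0 0 0 0.89 0.45 0 -1; 0 0 0 0.89 0.45 0 -1'
python3 -m jog '0 0 0 0.89 0.45 0 -1; 0 0 0 0.89 0.45 0 -1; 0 0 0 0.89 0.45 0 -1; 0 0 0 0.89 0.45 0 -1; 0 0 0 0.89 0.45 0 -1; 0 0 0 0.89 0.45 0 -1; 0 0 1 0.7 0.35 0 -1; 0 0 1 0 0 0 -1'
python3 -c "
from h import *
go(.47,-.14,.22,-82)"
```

```text
clock: 6.75
tool_pos: [0.4674, 0.1313, 0.2203]
orientation: [-180.0, 0.0, -63.1]
force: [0.3, -0.9, -1.5]
opening: 0.0218
clock: 7.75
tool_pos: [0.4678, -0.1399, 0.2197]
orientation: [179.9, 0.0, -74.9]
force: [-0.4, 0.2, -2.0]
opening: 0.0221
units x 0.016 y -0.051 z -0.009 | rz 1.245
```

```bash
python3 -m jog '0 0 0.65 0 0 0 -1; 0 0 0.6 0 0 0 -1; 0 0 0 0 0 0 -1'
cat > seeb.py <<'E'
from h import *
import sys
o=ctrl.get_obs();p,d=vision.snapshot("wrist")
n=sys.argv[1];np.savez(n+".npz",p=p,d=d,pos=o["tool_pos"],ori=o["orientation"])
print(o["tool_pos"].round(4),o["orientation"].round(2))
cv2.imwrite(f"pics/{n}.png",cv2.resize(p[:,:,::-1],None,fx=1.5,fy=1.5))
E
python3 seeb.py w2
```

```text
clock: 8.12
tool_pos: [0.4682, -0.1382, 0.2199]
orientation: [180.0, 0.0, -81.7]
force: [-0.0, -0.3, -1.6]
opening: 0.0216
[ 0.4682 -0.1382  0.2199] [ 1.7997e+02  1.0000e-02 -8.1670e+01]
```

View pics/w2.png

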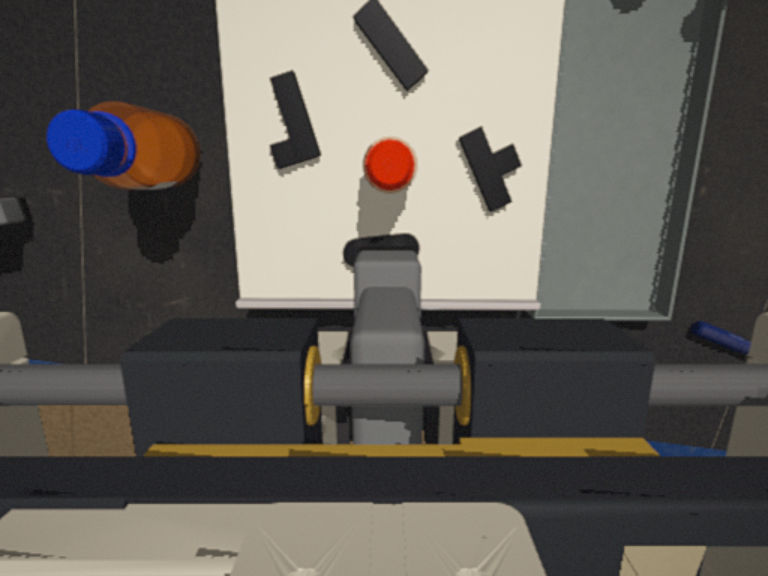

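The wrist picture shows the tee (490,168), the angle (293,125), the bar (390,45) and the round strip (380,248), with the red cap at (390,163). The scraper is held square in the jaws.

```bash
cat > meas.py <<'E'
from h import *
import sys
n=sys.argv[1];z=np.load(n+".npz");o=dict(tool_pos=z["pos"],orientation=z["ori"]);p,d=z["p"],z["d"]
C=wcloud(o,d);x,y,h=C[...,0],C[...,1],C[...,2]
c=p.astype(int)
vis=np.zeros(d.shape,bool);vis[:205]=1
w=(c.min(-1)>150)&vis&(abs(h-.035)<.008)
nn,l,s,_=cv2.connectedComponentsWithStats(w.astype(np.uint8));w=l==1+np.argmax(s[1:,4])
pts=C[w];print("surf z",np.median(pts[:,2]))
# fit left / right edge lines: per row extremes
L=[];R=[]
for r in range(0,195):
    k=np.flatnonzero(w[r])
    if len(k)>100: L.append(C[r,k[0]]);R.append(C[r,k[-1]])
for nm,E in(("other end",np.array(L)),("tray end",np.array(R))):
    vx,vy,x0,y0=cv2.fitLine(E[:,:2].astype(np.float32),cv2.DIST_HUBER,0,.001,.001).ravel()
    print(nm,np.rad2deg(np.arctan(vy/vx)),y0+(0.5595-x0)*vy/vx)
# near rim top z .045
rim=vis&(abs(h-.045)<.004)&(c.min(-1)>120)&(x<.47)
print("rim pts",rim.sum(), C[rim].mean(0) if rim.sum() else 0, C[rim][:,0].min() if rim.sum() else 0)
blk=(c.max(-1)<75)&vis&(h>.03)&(h<.055)
nn,l,s,cc=cv2.connectedComponentsWithStats(blk.astype(np.uint8))
for i in range(1,nn):
    if s[i,4]<150: continue
    P=C[l==i]; P=P[abs(P[:,2]-.043)<.006]
    r=cv2.minAreaRect(P[:,:2].astype(np.float32)*1000)
    print("off",s[i,4],cc[i].round(),np.round(r[0],1),np.round(r[1],1),round(r[2],1),"corners",cv2.boxPoints(r).round().tolist())
red=(c[...,0]>c[...,1]+80)&(h>.09)&(h<.12)&(abs(y+.125)<.05)
P=C[red];print("red",P.mean(0),P[:,:2].min(0),P[:,:2].max(0),np.median(P[:,2]))
E
python3 meas.py w2
```

```text
surf z 0.03575173014086436
other end 7.9323816 -0.005761756
tray end 7.9519224 -0.24524932
rim pts 761 [ 0.43469526 -0.13717107  0.04524465] 0.415852905710452
off 1191 [260.  29.] [ 618.1 -117.8] [58.5 19.3] 48.1 corners [[591.0, -133.0], [606.0, -146.0], [645.0, -103.0], [630.0, -90.0]]
off 1177 [195.  83.] [558.5 -50.7] [58.5 33.1] 24.6 corners [[525.0, -48.0], [539.0, -78.0], [592.0, -54.0], [578.0, -23.0]]
off 1108 [326. 112.] [ 550.1 -205.7] [58.1 33.5] 34.0 corners [[517.0, -208.0], [535.0, -236.0], [584.0, -203.0], [565.0, -176.0]]
off 395 [251. 163.] [ 478.5 -130.5] [19.3 57.2] 19.9 corners [[460.0, -107.0], [479.0, -161.0], [497.0, -154.0], [478.0, -100.0]]
red [ 0.53917679 -0.12877534  0.10551844] [ 0.52440859 -0.14376315] [ 0.55423201 -0.11376024] 0.10702974913432392
```

```bash
cat >> h.py <<'E'
B_A=np.deg2rad(7.94);B_C=np.array([.5518,-.1266])
def b2w(bx,by):
    c,s=np.cos(B_A),np.sin(B_A);return B_C+np.array([c*bx-s*by,s*bx+c*by])/1000
def w2b(P):
    c,s=np.cos(B_A),np.sin(B_A);q=(np.asarray(P)[...,:2]-B_C)*1000
    return np.stack([c*q[...,0]+s*q[...,1],-s*q[...,0]+c*q[...,1]],-1)
def gob(bx,by,z,yaw):
    x,y=b2w(bx,by);o=ctrl.get_obs();print("now board",w2b(o["tool_pos"]).round(1),"-> world",round(x,4),round(y,4));go(x,y,z,yaw)
E
python3 - <<'E'
from h import *
go(.5178,-.1846,.17,-56)
for P in [(.5392,-.1288),(.6181,-.1178),(.5585,-.0507),(.5501,-.2057),(.4785,-.1305),(.5178,-.1846)]: print(w2b(P).round(1))
z=np.load("w2.npz");o=dict(tool_pos=z["pos"],orientation=z["ori"]);p,d=z["p"],z["d"]
C=wcloud(o,d);c=p.astype(int);vis=np.zeros(d.shape,bool);vis[:212]=1;vis[:,:165]=0;vis[:,350:]=0;vis[:,215:295]=0
rim=vis&(abs(C[...,2]-.045)<.006)&(c.min(-1)>110)
q=w2b(C[rim]);q=q[q[:,0]<-90];print(len(q),np.percentile(q[:,0],[1,5,25,50,75,95,99]).round(1))
E
```

```text
units x 1.330 y -1.056 z 1.249 | rz -4.470
[-12.8  -0.4]
[66.9 -0.4]
[17.1 74.2]
[-12.6 -78.1]
[-73.1   6.3]
[-41.7 -52.7]
626 [-120.8 -120.6 -119.2 -117.4 -116.  -115.6 -115.5]
```

```bash
python3 -m jog '0 0 0 0.67 -0.53 0 -1; 0 0 0 0.66 -0.53 0 -1; 0 0 -1 0 0 0 -1; 0 0 -1 0 0 0.3 -1; 0 0 -1 0 0 0.3 -1; 0 0 -1 0 0 0.3 -1; 0 0 -0.47 0 0 0.3 -1; 0 0 0 0 0 0 -1'
python3 -c "
from h import *
go(.5178,-.1846,.0935,-56)"; python3 seeb.py w3
```

```text
clock: 9.18
tool_pos: [0.5175, -0.1845, 0.1712]
orientation: [179.9, 0.1, -56.0]
force: [0.5, 1.1, -1.7]
opening: 0.0217
units x 0.006 y -0.006 z 1.943 | rz -0.005
[ 0.5175 -0.1845  0.1712] [ 1.799e+02  8.000e-02 -5.603e+01]
```

View pics/w3.png

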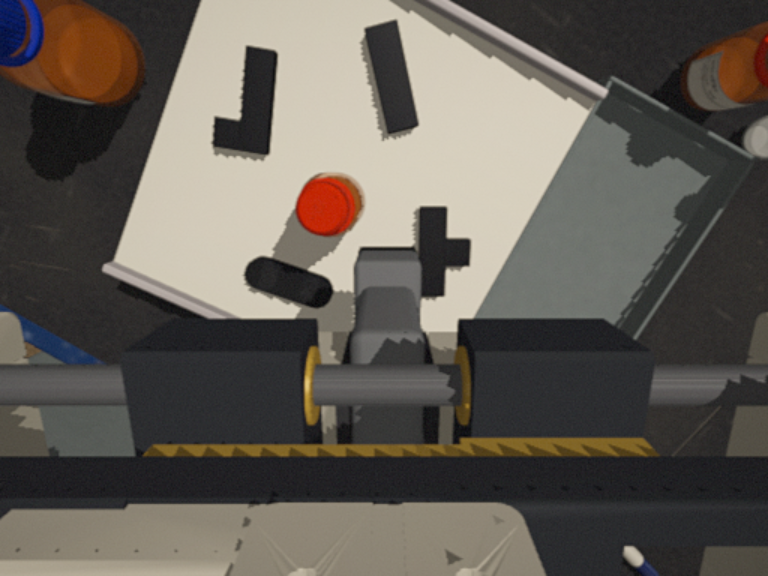

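```bash
python3 - <<'E'
from h import *
z=np.load("w3.npz");o=dict(tool_pos=z["pos"],orientation=z["ori"]);p,d=z["p"],z["d"]
C=wcloud(o,d);c=p.astype(int);h=C[...,2]
R,t=Rt(o)
T=(C-t)@R*1000
vis=np.zeros(d.shape,bool);vis[:212]=1
blk=(c.max(-1)<75)&vis&(abs(h-.043)<.006)
n,l,s,cc=cv2.connectedComponentsWithStats(blk.astype(np.uint8))
for i in range(1,n):
    if s[i,4]<150: continue
    P=T[l==i];print("off",cc[i].round(),"tool x",np.percentile(P[:,0],[.5,99.5]).round(1),"y",np.percentile(P[:,1],[.5,99.5]).round(1))
red=(c[...,0]>c[...,1]+80)&(abs(h-.107)<.006);red[:, :180]=0;red[:,260:]=0
P=T[red];r=cv2.minEnclosingCircle(P[:,:2].astype(np.float32));print("bottle",P[:,:2].mean(0).round(1),r)
gt=(abs(h-(t[2]-.0561+.096))<.006)&vis
P=T[gt];print("grip top seen x",np.percentile(P[:,0],[2,98]),np.percentile(P[:,1],[2,98]))
q=wproj(o,[t+R@np.array([a/1000,b/1000,.0561+(t[2]-.0935)-.008]) for a,b in[(14,33),(14,-33),(-14,-33),(-14,33)]]);print((q*1.5).round())
E
```

```text
off [261.  51.] tool x [-12.5  15.8] y [-150.2  -91.6]
off [167.  71.] tool x [-106.6  -67.7] y [-137.2  -79.3]
off [291. 167.] tool x [19.8 52.4] y [-45.3  13.2]
off [192. 188.] tool x [-94.2 -39.2] y [-12.1  20.5]
bottle [-33.4 -49.8] ((-34.37315368652344, -49.20861053466797), 13.846109390258789)Traceback (most recent call last):
  File "<stdin>", line 15, in <module>
    return _quantile_unchecked(
        a, q, axis, out, overwrite_input, method, keepdims, weights)
    return _ureduce(a,
                    func=_quantile_ureduce_func,
    ...<5 lines>...
                    overwrite_input=overwrite_input,
                    method=method)
    r = func(a, **kwargs)
    result = _quantile(arr,
                       quantiles=q,
    ...<2 lines>...
                       out=out,
                       weights=wgt)
    slices_having_nans = np.isnan(arr[-1, ...])
                                  ~~~^^^^^^^^^
IndexError: index -1 is out of bounds for axis 0 with size 0
```

```bash
python3 -m jog '0 0 0 0 0 0.5 -1; 0 0 0 0 0 0.5 -1; 0 0 0 0 0 0.5 -1; 0 0 0 0 0 0.44 -1; 0 0 0 0 0 0 -1'
python3 -c "
from h import *
gob(-12,-135,.0935,-82)"
```

```text
clock: 9.85
tool_pos: [0.5176, -0.1846, 0.094]
orientation: [179.9, 0.1, -56.1]
force: [0.5, -0.4, -1.4]
opening: 0.022
now board [-41.8 -52.8] -> world 0.5586 -0.262
units x 2.175 y 0.229 z 0.013 | rz 4.522
```

```bash
python3 -m jog '0 0 0 0.3 0 0 -1; 0 0 0 0.35 0 0 -1; 0 0 0.9 0.3 0 0 -1; 0 0 0.9 0.3 0 0 -1; 0 0 0.9 0.3 0 0 -1; 0 0 0.9 0.3 0 0 -1; 0 0 0.92 0.2 0 0 -1; 0 0 0 0.1 0 0 -1'
python3 seeb.py w4; python3 -c "
from h import *
gob(-12,-135,.0935,-82)"
```

```text
clock: 10.85
tool_pos: [0.5568, -0.2621, 0.095]
orientation: [-180.0, -0.0, -82.0]
force: [0.7, 1.0, -1.9]
opening: 0.0217
[ 0.5568 -0.2621  0.095 ] [-1.7995e+02 -2.0000e-02 -8.1980e+01]
now board [ -13.9 -134.9] -> world 0.5586 -0.262
units x 0.002 y -0.048 z 0.034 | rz 0.016
```

View pics/w4.png

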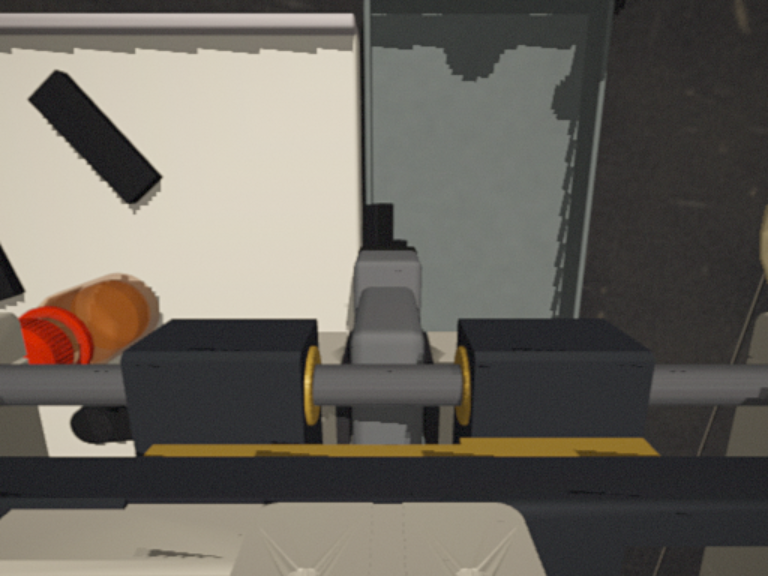

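```bash
python3 -m jog '0 0 0 0.25 0 0 -1; 0 0 0 0.25 0 0 -1; 0 0 0 0.1 0 0 -1; 0 0 0 0 0 -0.8 -1; 0 0 0 0 0 -0.8 -1; 0 0 0 0 0 -0.5 -1; 0 0 0 0 0 0 -1'
python3 seeb.py w5; python3 -c "
from h import *
gob(-76,62,.178,-82)"
```

```text
clock: 11.78
tool_pos: [0.5605, -0.285, 0.1803]
orientation: [-179.8, -0.1, -82.0]
force: [-0.4, 0.3, -2.6]
opening: 0.022
[ 0.5605 -0.285   0.1803] [-1.7981e+02 -7.0000e-02 -8.1950e+01]
now board [ -14.1 -157.5] -> world 0.468 -0.0757
units x -5.491 y 1.539 z 0.018 | rz 0.006
```

View pics/w5.png

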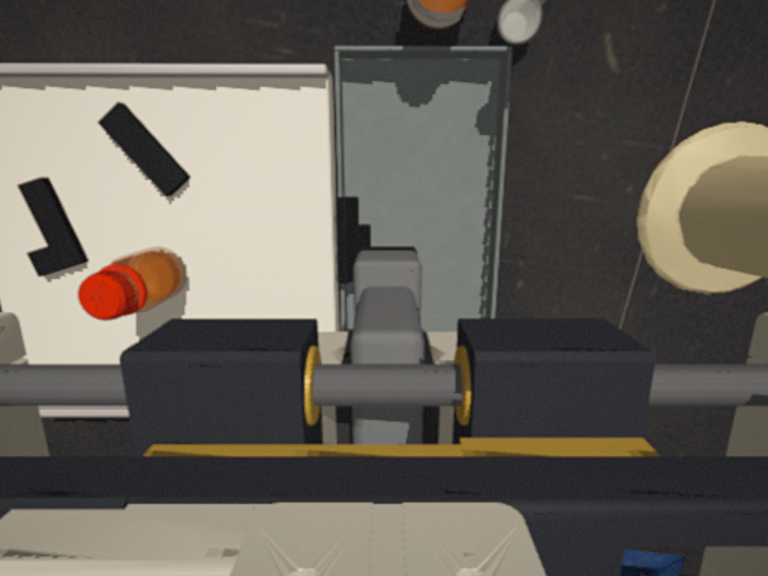

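```bash
python3 - <<'E'
from h import *
z=np.load("w5.npz");o=dict(tool_pos=z["pos"],orientation=z["ori"]);p,d=z["p"],z["d"]
C=wcloud(o,d)
for u,v in[(230,140),(230,160),(240,155),(232,180),(260,150)]: print(u,v,C[v,u].round(4),w2b(C[v,u]).round(0))
E
python3 -m jog '0 0 0 -0.92 0.26 0 -1; 0 0 0 -0.92 0.26 0 -1; 0 0 0 -0.92 0.26 0 -1; 0 0 0 -0.92 0.26 0 -1; 0 0 0 -0.92 0.26 0 -1; 0 0 0 -0.89 0.24 0 -1; 0 0 0 0 0 0 -1'
python3 seeb.py w6; python3 -c "
from h import *
gob(-76,62,.094,-82)"
```

```text
230 140 [ 0.5982 -0.2506  0.0343] [  29. -129.]
230 160 [ 0.5779 -0.2531  0.0355] [   8. -129.]
240 155 [ 0.5824 -0.2621  0.0202] [  12. -138.]
232 180 [ 0.5567 -0.2575  0.0334] [ -13. -130.]
260 150 [ 0.5889 -0.2832  0.003 ] [  15. -160.]
clock: 12.7
tool_pos: [0.4663, -0.0743, 0.1776]
orientation: [179.9, 0.0, -81.8]
force: [0.9, -0.1, -2.1]
opening: 0.0217
[ 0.4663 -0.0743  0.1776] [ 1.7992e+02  3.0000e-02 -8.1810e+01]
now board [-76.8  62.7] -> world 0.468 -0.0757
units x 0.019 y -0.021 z 2.094 | rz 0.028
```

View pics/w6.png

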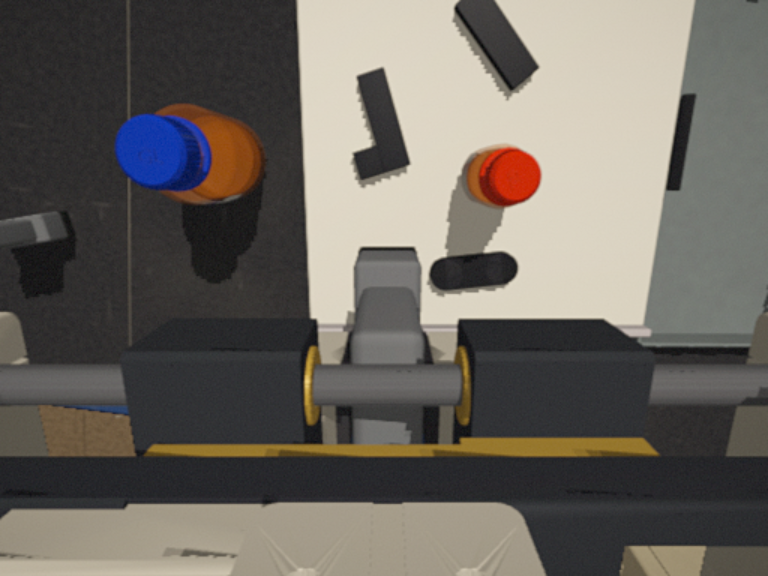

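```bash
python3 -m jog '0 0 0 0 -0.02 0.7 -1; 0 0 0 0 0 0.7 -1; 0 0 0 0 0 0.5 -1; 0 0 0 0 0 0.2 -1; 0 0 0 0.2 0 0 -1; 0 0 0 0.3 0 0 -1; 0 0 0 0.4 0 0 -1; 0 0 0 0.4 0 0 -1'
python3 seeb.py w7; python3 -c "
from h import *
gob(-76,-145,.094,-82)"
```

```text
clock: 13.75
tool_pos: [0.4763, -0.1285, 0.0951]
orientation: [-179.9, -0.0, -82.0]
force: [0.3, 0.4, -1.4]
opening: 0.0222
[ 0.4763 -0.1285  0.0951] [-179.94   -0.    -81.98]
now board [-75.1   7.5] -> world 0.4966 -0.2807
units x 3.811 y 0.027 z 0.023 | rz 0.001
```

View pics/w7.png

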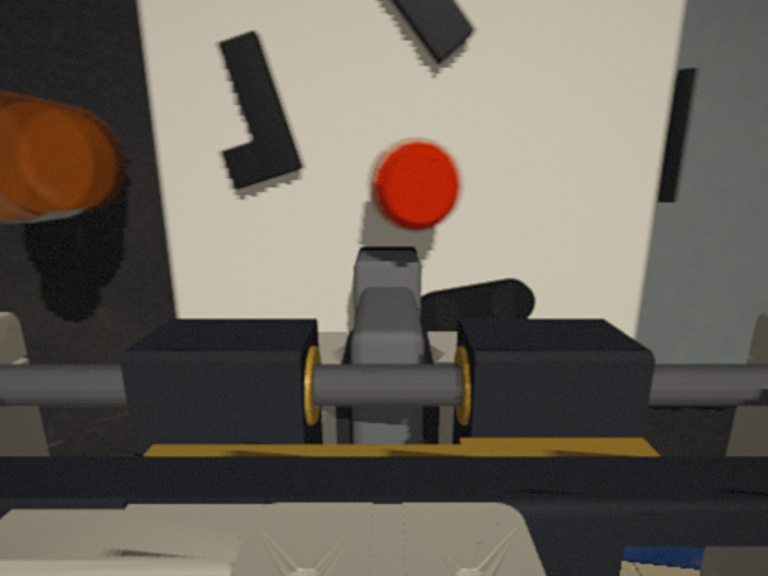

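```bash
python3 -m jog '0 0 0 0.4 0 0 -1; 0 0 0 0.5 0 0 -1; 0 0 0 0.5 0 0 -1; 0 0 0 0.5 0 0 -1; 0 0 0 0.5 0 0 -1; 0 0 0 0.6 0 0 -1; 0 0 0 0.6 0 0 -1; 0 0 0 0.4 0 0 -1'
python3 -m jog '0 0 0 0 0 -0.6 -1; 0 0 0 0 0 -0.9 -1; 0 0 0 0 0 -0.6 -1; 0 0 0 0 0 0 -1'
python3 seeb.py w8; python3 -c "
from h import *
gob(72,45,.178,-82)"
```

```text
clock: 14.8
tool_pos: [0.4981, -0.2872, 0.0944]
orientation: [180.0, -0.0, -82.0]
force: [-0.4, 0.1, -2.3]
opening: 0.0219
clock: 15.3
tool_pos: [0.4993, -0.2863, 0.1806]
orientation: [-179.8, -0.1, -82.0]
force: [1.3, 0.3, -0.7]
opening: 0.0221
[ 0.4993 -0.2863  0.1806] [-1.7979e+02 -9.0000e-02 -8.1960e+01]
now board [ -74.9 -150.3] -> world 0.6169 -0.0721
units x -4.877 y -3.679 z 0.025 | rz 0.004
```

View pics/w8.png

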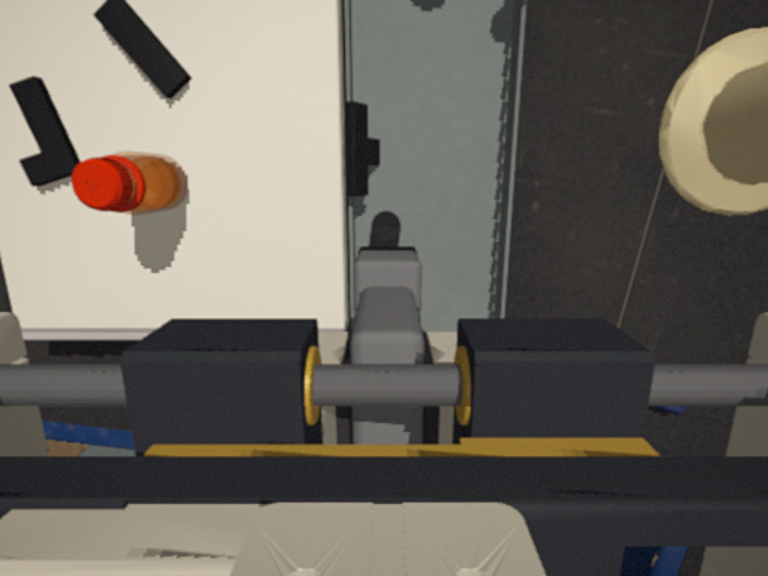

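```bash
python3 -m jog '0 0 0 -0.7 -0.53 0 -1; 0 0 0 -0.7 -0.53 0 -1; 0 0 0 -0.7 -0.53 0 -1; 0 0 0 -0.7 -0.53 0 -1; 0 0 0 -0.7 -0.53 0 -1; 0 0 0 -0.7 -0.53 0 -1; 0 0 0 -0.68 -0.5 0 -1; 0 0 0 0 0 0 -1'
python3 seeb.py w9; python3 -c "
from h import *
gob(72,45,.094,-82)"
```

```text
clock: 16.35
tool_pos: [0.6169, -0.07, 0.1765]
orientation: [179.9, 0.0, -81.8]
force: [-0.7, 0.0, -1.8]
opening: 0.022
[ 0.6169 -0.07    0.1765] [ 1.7986e+02  2.0000e-02 -8.1840e+01]
now board [71.5 46.2] -> world 0.6169 -0.0721
units x 0.030 y -0.013 z 2.067 | rz 0.020
```

View pics/w9.png

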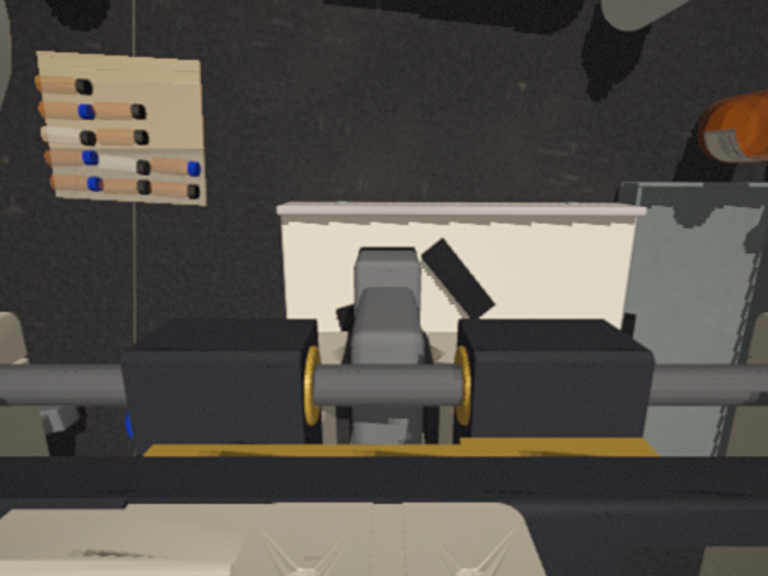

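```bash
python3 - <<'E'
from h import *
z=np.load("w9.npz");o=dict(tool_pos=z["pos"],orientation=z["ori"]);p,d=z["p"],z["d"]
C=wcloud(o,d);c=p.astype(int);h=C[...,2];R,t=Rt(o);T=(C-t)@R*1000
vis=np.zeros(d.shape,bool);vis[:222]=1;vis[213:,207:]=0
blk=(c.max(-1)<75)&vis&(abs(h-.043)<.007)
n,l,s,cc=cv2.connectedComponentsWithStats(blk.astype(np.uint8))
for i in range(1,n):
    if s[i,4]<30: continue
    P=T[l==i];print("off",s[i,4],cc[i].round(),"tool x",np.percentile(P[:,0],[.5,99.5]).round(1),"y",np.percentile(P[:,1],[.5,99.5]).round(1))
rim=(abs(h-.045)<.004)&(c.min(-1)>110)&vis;rim[150:]=0;P=T[rim];print("rim y",np.percentile(P[:,1],[1,50,99]))
E
```

```text
off 1016 [304. 186.] tool x [23.9 70.8] y [-22.2  30. ]
off 88 [230. 208.] tool x [-34.6 -24. ] y [21.9 31.7]
rim y [-45.83588754 -42.98026134 -39.895306  ]
```

```bash
python3 -m jog '0 0 0 0 0 0.7 -1; 0 0 0 0 0 0.7 -1; 0 0 0 0 0 0.5 -1; 0 0 0 0 0 0.17 -1; 0 0 0 0.2 0 0 -1; 0 0 0 0.3 0 0 -1; 0 0 0 0.4 0 0 -1; 0 0 0 0.45 0 0 -1'
python3 seeb.py w10; python3 -c "
from h import *
gob(72,-150,.094,-82)"
```

```text
clock: 17.4
tool_pos: [0.6247, -0.1266, 0.0964]
orientation: [-179.9, -0.0, -82.0]
force: [-0.1, 0.4, -2.2]
opening: 0.0217
[ 0.6247 -0.1266  0.0964] [-1.7994e+02 -1.0000e-02 -8.1970e+01]
now board [ 71.9 -11.9] -> world 0.6438 -0.2652
units x 3.453 y 0.000 z 0.053 | rz -0.004
```

View pics/w10.png

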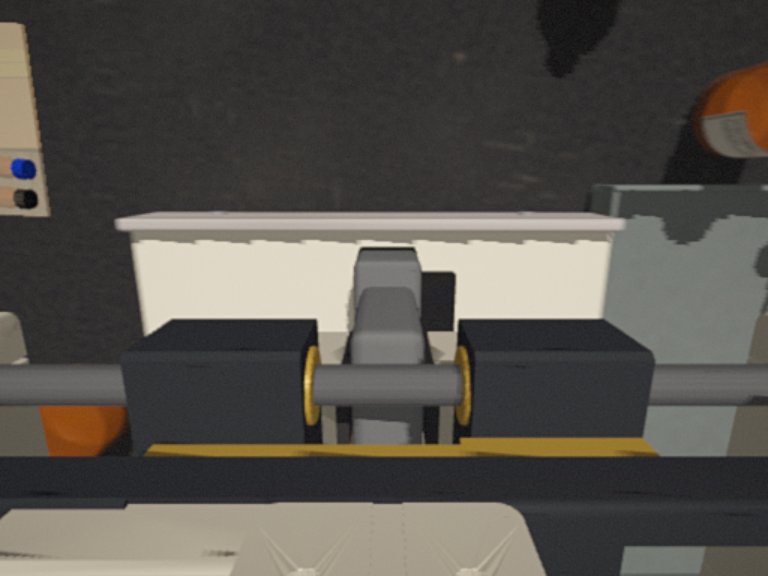

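```bash
python3 -m jog '0 0 0 0.3 0 0.06 -1; 0 0 0 0.4 0 0 -1; 0 0 0 0.5 0 0 -1; 0 0 0 0.5 0 0 -1; 0 0 0 0.6 0 0 -1; 0 0 0 0.6 0 0 -1; 0 0 0 0.5 0 0 -1; 0 0 0 0.1 0 0 -1'
python3 -m jog '0 0 0 0 0 -0.6 -1; 0 0 0 0 0 -0.9 -1; 0 0 0 0 0 -0.6 -1; 0 0 0 0 0 0 -1'
python3 seeb.py w11; python3 -c "
from h import *
gob(-57,76,.178,-82)"
```

```text
clock: 18.45
tool_pos: [0.6437, -0.2658, 0.0931]
orientation: [180.0, -0.0, -82.1]
force: [-0.5, 1.1, -2.0]
opening: 0.0216
clock: 18.95
tool_pos: [0.6451, -0.2639, 0.1799]
orientation: [-179.8, -0.1, -81.9]
force: [1.2, -0.5, -1.9]
opening: 0.0219
[ 0.6451 -0.2639  0.1799] [-1.7976e+02 -8.0000e-02 -8.1930e+01]
now board [  72.6 -148.4] -> world 0.4848 -0.0592
units x -5.617 y 3.229 z 0.001 | rz 0.008
```

View pics/w11.png

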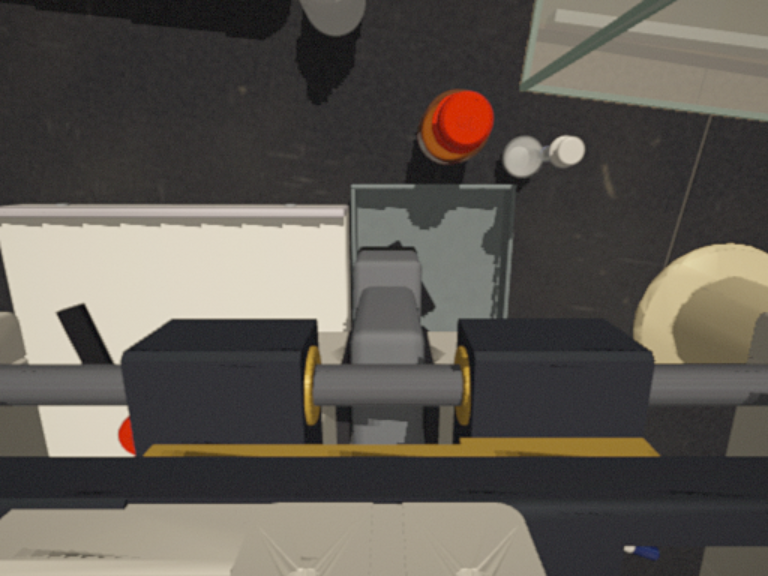

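```bash
python3 -m jog '0 0 0 -0.8 0.46 0 -1; 0 0 0 -0.8 0.46 0 -1; 0 0 0 -0.8 0.46 0 -1; 0 0 0 -0.8 0.46 0 -1; 0 0 0 -0.8 0.46 0 -1; 0 0 0 -0.8 0.46 0 -1; 0 0 0 -0.82 0.47 0 -1; 0 0 0 0 0 0 -1'
python3 seeb.py w12; python3 -c "
from h import *
gob(-57,76,.094,-82)"
```

```text
clock: 20.0
tool_pos: [0.4824, -0.058, 0.1766]
orientation: [179.9, 0.0, -81.8]
force: [0.4, -0.1, -1.9]
opening: 0.0217
[ 0.4824 -0.058   0.1766] [ 1.7992e+02  3.0000e-02 -8.1830e+01]
now board [-58.2  76.8] -> world 0.4848 -0.0592
units x 0.019 y -0.031 z 2.069 | rz 0.027
```

View pics/w12.png

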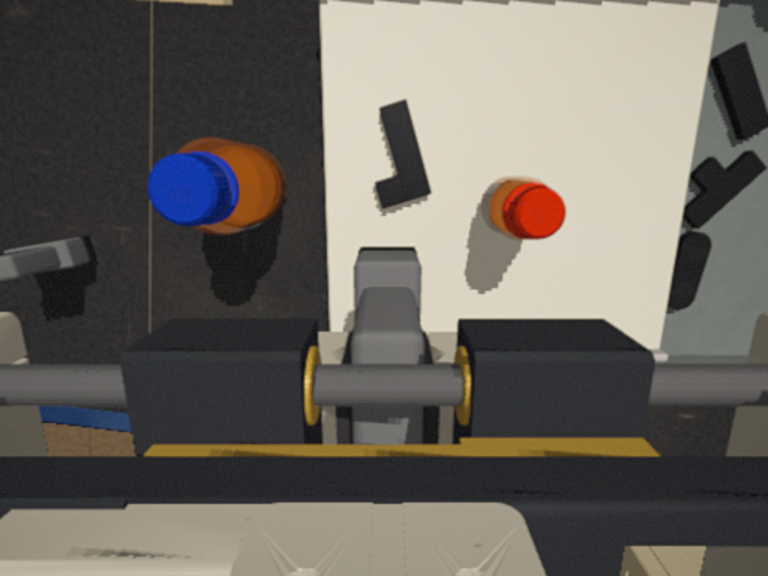

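```bash
cat > toolm.py <<'E'
from h import *
import sys
z=np.load(sys.argv[1]+".npz");o=dict(tool_pos=z["pos"],orientation=z["ori"]);p,d=z["p"],z["d"]
C=wcloud(o,d);c=p.astype(int);h=C[...,2];R,t=Rt(o);T=(C-t)@R*1000
vis=np.zeros(d.shape,bool);vis[:213]=1
blk=(c.max(-1)<75)&vis&(abs(h-.043)<.007)
n,l,s,cc=cv2.connectedComponentsWithStats(blk.astype(np.uint8))
for i in range(1,n):
    if s[i,4]<30: continue
    P=T[l==i];B=w2b(C[l==i]);print("off",s[i,4],cc[i].round(),"tool x",np.percentile(P[:,0],[.5,99.5]).round(1),"y",np.percentile(P[:,1],[.5,99.5]).round(1),"board",np.percentile(B,[.5,99.5],axis=0).round(1).tolist(),B.mean(0).round(1))
red=(c[...,0]>c[...,1]+80)&(abs(h-.107)<.006);B=w2b(C[red]);B=B[(abs(B)<60).all(1)]
if len(B): print("bottle board",(B.min(0)+B.max(0))/2,B.mean(0))
E
python3 toolm.py w12
```

```text
off 1429 [268. 106.] tool x [-6.2 25.5] y [-107.5  -45.9] board [[-13.6, 52.3], [48.1, 84.0]] [15.2 69.1]
off 137 [ 28. 174.] tool x [-234.1 -230.4] y [-15.7  -2.1] board [[-58.3, 308.0], [-44.7, 311.7]] [-51.2 309.6]
bottle board [-12.17720393   0.28212931] [-12.19610127   1.06649733]
```

```bash
python3 -m jog '0 0 0 0.15 0 0.7 -1; 0 0 0 0 0 0.7 -1; 0 0 0 0 0 0.5 -1; 0 0 0 0 0 0.17 -1; 0 0 0 0 -0.2 0 -1; 0 0 0 0 -0.25 0 -1; 0 0 0 0 -0.3 0 -1; 0 0 0 0 -0.3 0 -1'
python3 seeb.py w13;python3 toolm.py w13; python3 -c "
from h import *
gob(10,70,.094,-82)"
```

```text
clock: 21.05
tool_pos: [0.5282, -0.0591, 0.095]
orientation: [-179.9, 0.0, -82.0]
force: [-0.2, -0.4, -2.5]
opening: 0.0215
[ 0.5282 -0.0591  0.095 ] [-179.95    0.    -81.96]
off 2766 [270. 127.] tool x [-12.4  19.9] y [-91.2 -32.4] board [[18.4, 50.3], [77.3, 82.6]] [44.2 62.3]
now board [-12.5  70.1] -> world 0.552 -0.0559
units x 0.003 y -0.562 z 0.025 | rz 0.012
```

View pics/w13.png

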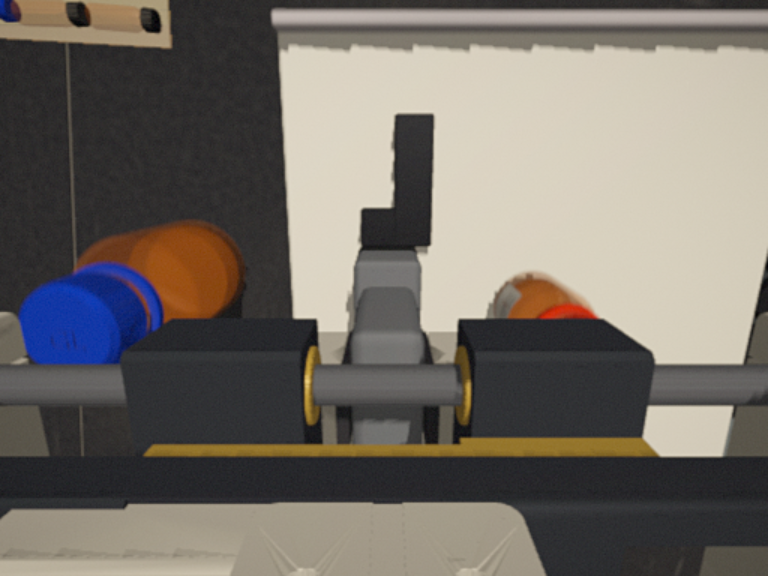

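```bash
python3 -m jog '0 0 0 0 -0.3 0 -1; 0 0 0 0 -0.25 0 -1; 0 0 0 0 -0.05 0 -1; 0 0 0 0 0.2 0 -1; 0 0 0 0 0 -0.8 -1; 0 0 0 0 0 -0.8 -1; 0 0 0 0 0 -0.4 -1; 0 0 0 0 0 0 -1'
python3 seeb.py w14;python3 toolm.py w14; python3 -c "
from h import *
gob(74,108,.178,-82)"
```

```text
clock: 22.1
tool_pos: [0.5428, -0.057, 0.1754]
orientation: [-179.9, 0.0, -82.0]
force: [-0.6, 0.1, -2.7]
opening: 0.0219
[ 0.5428 -0.057   0.1754] [-1.7988e+02  2.0000e-02 -8.1970e+01]
off 1369 [267. 114.] tool x [-12.   19.8] y [-98.7 -41.8] board [[42.8, 50.5], [99.8, 82.3]] [67.7 62. ]
bottle board [-4.20407564  0.77403366] [-4.18041747  1.36974338]
now board [ 0.1 70.2] -> world 0.6102 -0.0094
units x -0.943 y -1.850 z -0.096 | rz 0.003
```

```bash
python3 -m jog '0 0 0 -0.47 -0.2 -0.1 -1; 0 0 0 -0.47 -0.6 0 -1; 0 0 0 0 -0.6 0 -1; 0 0 0 0 -0.4 0 -1; 0 0 0 0 0 0 -1'
python3 seeb.py w15;python3 toolm.py w15; python3 -c "
from h import *
gob(73,108,.094,-82)"
```

```text
clock: 22.78
tool_pos: [0.6091, -0.0094, 0.1772]
orientation: [179.9, -0.0, -82.0]
force: [-0.6, -0.2, -2.3]
opening: 0.0219
[ 0.6091 -0.0094  0.1772] [ 1.7988e+02 -1.0000e-02 -8.1970e+01]
off 1187 [303. 186.] tool x [25.5 57.5] y [-28.   32.9] board [[39.9, 50.6], [100.8, 82.6]] [68.4 62.5]
now board [ 72.2 107.9] -> world 0.6092 -0.0096
units x -0.002 y -0.020 z 2.086 | rz 0.003
```

View pics/w15.png

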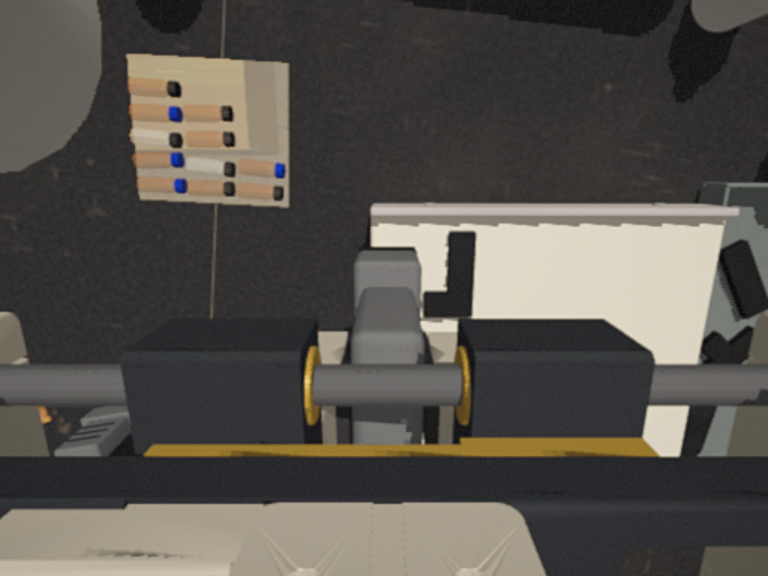

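```bash
python3 -m jog '0 0 0 0 0.13 0.7 -1; 0 0 0 0 0 0.7 -1; 0 0 0 0 0 0.5 -1; 0 0 0 0 0 0.19 -1; 0 0 0 0.2 0 0 -1; 0 0 0 0.3 0 0 -1; 0 0 0 0.35 0 0 -1; 0 0 0 0.35 0 0 -1'
python3 seeb.py w16;python3 toolm.py w16; python3 -c "
from h import *
gob(67,-155,.094,-82)"
```

```text
clock: 23.82
tool_pos: [0.6107, -0.0593, 0.0955]
orientation: [-180.0, 0.0, -82.0]
force: [0.3, 0.4, -1.2]
opening: 0.0222
[ 0.6107 -0.0593  0.0955] [-179.95    0.    -81.99]
off 1536 [298. 182.] tool x [13.3 45.4] y [-42.5   4.2] board [[63.5, 13.1], [110.2, 45.2]] [86.3 29.8]
off 36 [259. 165.] tool x [-11.5  12.4] y [-32.7 -31.8] board [[99.5, 46.1], [100.3, 70.1]] [100.1  58. ]
now board [67.5 57.2] -> world 0.6396 -0.2709
units x 5.305 y 0.014 z 0.033 | rz -0.005
```

View pics/w16.png

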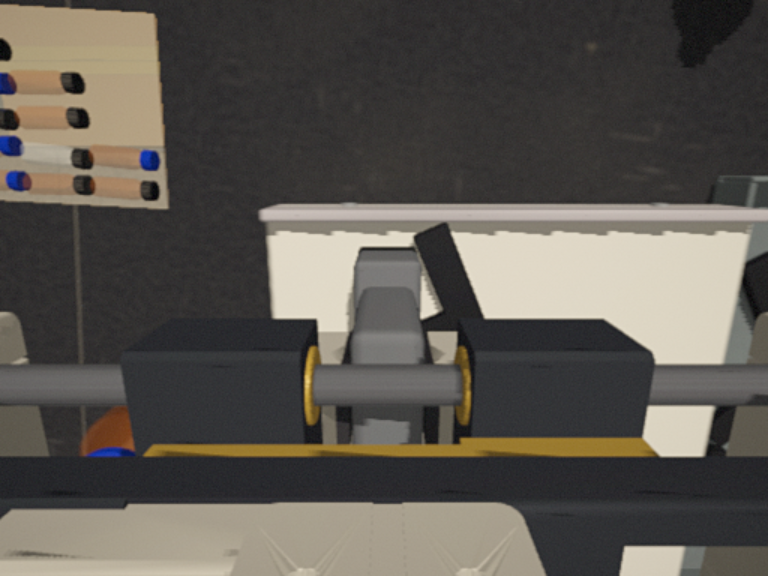

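```bash
python3 -m jog '0 0 0 0.35 0 0.03 -1; 0 0 0 0.4 0 0 -1; 0 0 0 0.4 0 0 -1; 0 0 0 0.4 0 0 -1; 0 0 0 0.4 0 0 -1; 0 0 0 0.4 0 0 -1; 0 0 0 0.3 0 0 -1'
python3 seeb.py w17;python3 toolm.py w17; python3 -c "
from h import *
gob(67,-155,.094,-82)"
```

```text
clock: 24.75
tool_pos: [0.6252, -0.1642, 0.0937]
orientation: [180.0, 0.0, -82.0]
force: [-0.2, -0.3, -1.1]
opening: 0.0216
[ 0.6252 -0.1642  0.0937] [180.     0.   -81.99]
off 1565 [298. 182.] tool x [13.2 45.7] y [-42.8   3.6] board [[64.0, -93.1], [110.4, -60.6]] [ 86.7 -76. ]
off 70 [258. 166.] tool x [-12.9  12.2] y [-32.7 -31.4] board [[98.9, -59.6], [100.2, -34.4]] [ 99.9 -46.9]
now board [ 67.5 -48.3] -> world 0.6396 -0.2709
units x 2.666 y 0.015 z -0.008 | rz -0.002
```

View pics/w17.png

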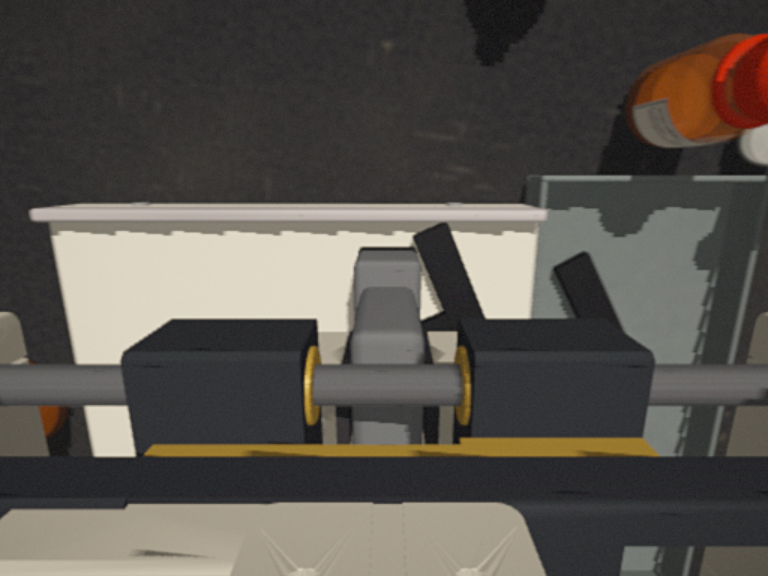

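```bash
python3 -m jog '0 0 0 0.35 0 0 -1; 0 0 0 0.45 0 0 -1; 0 0 0 0.5 0 0 -1; 0 0 0 0.6 0 0 -1; 0 0 0 0.6 0 0 -1; 0 0 0 0.2 0 0 -1; 0 0 0 0 0 0 -1'
python3 -m jog '0 0 0 0 0 -0.6 -1; 0 0 0 0 0 -0.9 -1; 0 0 0 0 0 -0.6 -1; 0 0 0 -0.7 0.5 0 -1; 0 0 0 -0.8 0.5 0 -1; 0 0 0 -0.8 0.7 0 -1; 0 0 0 -0.7 0.7 0 -1; 0 0 0 0 0 0 -1'
python3 seeb.py w18;python3 toolm.py w18
```

```text
clock: 25.68
tool_pos: [0.64, -0.271, 0.0934]
orientation: [180.0, 0.0, -82.1]
force: [0.4, 0.3, -1.3]
opening: 0.0218
clock: 26.68
tool_pos: [0.5265, -0.1628, 0.1786]
orientation: [-180.0, 0.0, -81.8]
force: [-0.3, -0.8, -0.9]
opening: 0.0218
[ 0.5265 -0.1628  0.1786] [-1.7995e+02  3.0000e-02 -8.1840e+01]
off 34 [103.  28.] tool x [-151.4 -125.6] y [-143.3 -142.1] board [[111.6, 93.9], [112.8, 119.7]] [112.  108.6]
off 149 [175.  28.] tool x [-118.8  -35.7] y [-142.9 -141.8] board [[111.6, 4.0], [112.6, 87.1]] [112.1  44.1]
off 45 [235.  29.] tool x [-33.7  -7.6] y [-142.7 -141.7] board [[111.7, -24.1], [112.6, 2.0]] [112.  -10.7]
off 55 [356.  92.] tool x [90.7 96.6] y [-92.6 -79. ] board [[49.4, -128.5], [63.0, -122.6]] [  58.2 -126.2]
bottle board [-12.15507702  -0.91617027] [-11.50356931  -1.05267122]
```

View pics/w18.png

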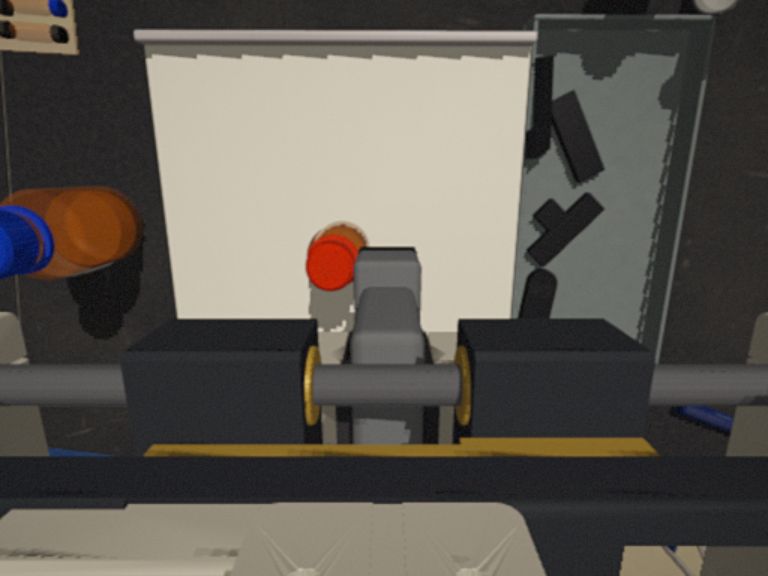

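```bash
python3 - <<'E'
from h import *
z=np.load("w18.npz");o=dict(tool_pos=z["pos"],orientation=z["ori"]);p,d=z["p"],z["d"]
C=wcloud(o,d)
B=w2b(C)
for v in range(40,110,8):
    print(v,[(u,int(B[v,u,0]),int(B[v,u,1]),round(float(C[v,u,2])*1000)) for u in range(350,376,4)])
cv2.imwrite("pics/w18z.png",cv2.resize(p[20:220,330:480,::-1],None,fx=3.5,fy=3,interpolation=cv2.INTER_CUBIC))
E
```

```text
40 [(350, 104, -117, 36), (354, 106, -124, 25), (358, 105, -126, 30), (362, 105, -129, 32), (366, 107, -136, 24), (370, 111, -146, 5), (374, 111, -150, 5)]
48 [(350, 97, -117, 35), (354, 99, -124, 26), (358, 98, -126, 31), (362, 98, -130, 32), (366, 100, -136, 23), (370, 104, -147, 4), (374, 104, -151, 3)]
56 [(350, 91, -118, 34), (354, 92, -125, 25), (358, 92, -128, 27), (362, 91, -131, 30), (366, 93, -138, 21), (370, 96, -148, 3), (374, 96, -152, 5)]
64 [(350, 83, -119, 35), (354, 88, -132, 3), (358, 85, -129, 26), (362, 85, -133, 27), (366, 86, -139, 21), (370, 88, -149, 3), (374, 87, -150, 12)]
72 [(350, 78, -122, 24), (354, 80, -132, 4), (358, 78, -130, 25), (362, 77, -133, 27), (366, 79, -141, 17), (370, 79, -147, 11), (374, 79, -151, 11)]
80 [(350, 70, -123, 25), (354, 72, -133, 4), (358, 70, -131, 24), (362, 70, -134, 26), (366, 71, -143, 14), (370, 72, -148, 10), (374, 72, -151, 12)]
88 [(350, 62, -120, 35), (354, 62, -124, 37), (358, 62, -127, 37), (362, 63, -136, 24), (366, 64, -144, 12), (370, 64, -149, 8), (374, 64, -152, 12)]
96 [(350, 54, -121, 34), (354, 54, -125, 36), (358, 54, -128, 36), (362, 55, -137, 23), (366, 56, -148, 3), (370, 56, -152, 4), (374, 56, -154, 9)]
104 [(350, 47, -122, 32), (354, 47, -126, 35), (358, 47, -130, 33), (362, 48, -144, 4), (366, 48, -148, 3), (370, 48, -152, 6), (374, 48, -157, 4)]
```

View pics/w18z.png

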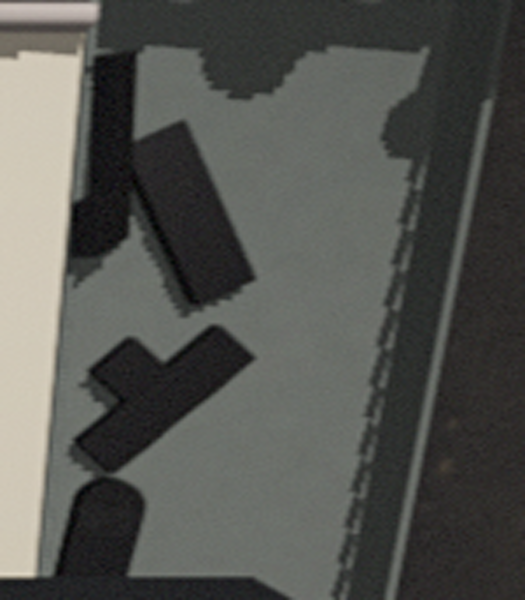

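All four offcuts are in the tray: round (540,295), tee (565,230), bar (580,135) and angle (540,105). The angle is propped on the tray's near wall, with its ridge about level with the board, so I will nudge it further in with the scraper. The red bottle has not moved.

```bash
python3 -c "
from h import *
gob(74,-92,.178,-82);gob(74,-92,.092,-82)"
```

```text
now board [-28.7 -33.2] -> world 0.6378 -0.2075
units x 1.479 y -2.562 z 0.017 | rz 0.028
now board [-28.7 -33.2] -> world 0.6378 -0.2075
units x 1.479 y -2.562 z 2.167 | rz 0.028
```

```bash
python3 -m jog '0 0 0 0.4 -0.8 0 -1; 0 0 0 0.4 -0.8 0 -1; 0 0 0 0.4 -0.8 0 -1; 0 0 0 0.26 -0.16 0.4 -1; 0 0 0 0 0 0.7 -1; 0 0 0 0 0 0.6 -1; 0 0 0 0 0 0.4 -1; 0 0 0 0 0 0 -1'
python3 -c "
from h import *
gob(74,-92,.0918,-82)"
```

```text
clock: 27.72
tool_pos: [0.6375, -0.2082, 0.0927]
orientation: [179.9, 0.0, -82.0]
force: [0.2, -0.1, -0.8]
opening: 0.0219
now board [ 73.6 -92.7] -> world 0.6378 -0.2075
units x -0.017 y -0.009 z 0.022 | rz 0.006
```

```bash
python3 -m jog '0 0 0 0 0 0.03 -1; 0 0 0 0.1 0 0 -1; 0 0 0 0.15 0 0 -1; 0 0 0 0.2 0 0 -1; 0 0 0 0.2 0 0 -1; 0 0 0 0.2 0 0 -1'
python3 -m jog '0 0 0 0.2 0 0 -1; 0 0 0 0.2 0 0 -1'
python3 seeb.py w19;python3 -c "
from h import *
gob(74,-150,.0918,-82)"
```

```text
clock: 28.48
tool_pos: [0.6432, -0.2426, 0.0941]
orientation: [-179.9, -0.0, -82.0]
force: [0.9, 1.1, 6.0]
opening: 0.0218
clock: 28.72
tool_pos: [0.6469, -0.2588, 0.0945]
orientation: [-179.8, -0.1, -81.9]
force: [0.9, -0.8, 4.4]
opening: 0.0215
[ 0.6469 -0.2588  0.0945] [-1.7977e+02 -1.1000e-01 -8.1940e+01]
now board [  75.7 -144.9] -> world 0.6458 -0.2649
units x 0.127 y 0.042 z 0.061 | rz 0.007
```

View pics/w19.png

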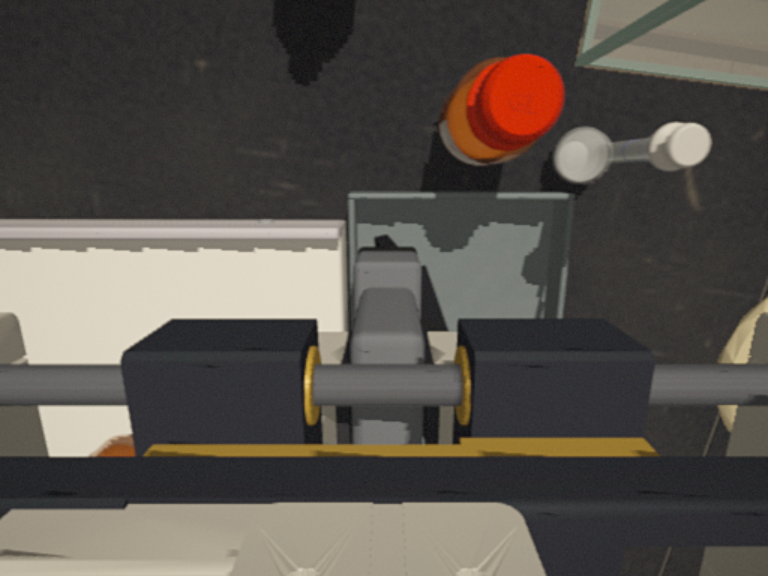

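```bash
python3 -m jog '0 0 0 0.1 0 0.06 -1; 0 0 0 0.1 0 0.08 -1'
python3 -m jog '0 0 0 0.1 0 0.08 -1; 0 0 0 0.05 0 0.08 -1'
python3 -m jog '0 0 0 0 0 -0.6 -1; 0 0 0 0 0 -0.9 -1; 0 0 0 0 0 -0.8 -1; 0 0 0 -0.6 0.5 0 -1; 0 0 0 -0.8 0.7 0 -1; 0 0 0 -0.8 0.7 0 -1; 0 0 0 -0.6 0.5 0 -1; 0 0 0 0 0 0 -1'
python3 seeb.py w20
```

```text
clock: 29.02
tool_pos: [0.6498, -0.2679, 0.0906]
orientation: [-179.6, -0.3, -81.9]
force: [4.1, -5.3, 11.5]
opening: 0.022
clock: 29.28
tool_pos: [0.6459, -0.2715, 0.0794]
orientation: [179.9, 0.1, -82.0]
force: [-0.5, -1.1, -2.3]
opening: 0.0218
clock: 30.28
tool_pos: [0.5342, -0.1728, 0.1723]
orientation: [179.9, 0.0, -81.9]
force: [0.2, -0.2, -1.0]
opening: 0.0218
[ 0.5342 -0.1728  0.1723] [ 1.7993e+02  5.0000e-02 -8.1890e+01]
```

View pics/w20.png

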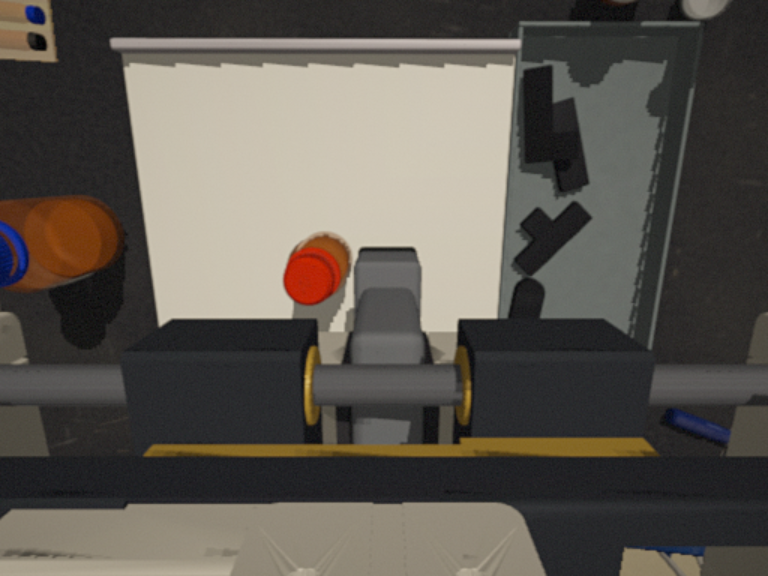

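```bash
python3 - <<'E'
from h import *
z=np.load("w20.npz");o=dict(tool_pos=z["pos"],orientation=z["ori"]);p,d=z["p"],z["d"]
C=wcloud(o,d);B=w2b(C);c=p.astype(int)
m=(c.max(-1)<60)&(B[...,1]<-122)&(B[...,1]>-236)&(abs(B[...,0])<130);m[213:]=0
n,l,s,cc=cv2.connectedComponentsWithStats(m.astype(np.uint8))
for i in range(1,n):
    if s[i,4]>150: print(s[i,4],cc[i].round(),np.percentile(B[l==i],[1,99],axis=0).round().tolist(),"z",np.percentile(C[l==i][:,2],[2,50,98]).round(4))
for v in range(45,110,12): print([(u,B[v,u].round().tolist(),round(float(C[v,u,2])*1000)) for u in (350,354,360,368,376)])
go(.4670,.3012,.19,-63.1)
# grip top compare across frames
for k in("w2","w20"):
    q=np.load(k+".npz");P=q["p"];print(k,P[160:172,258].mean(1).round().tolist())
E
```

```text
4813 [424.  78.] [[-59.0, -236.0], [130.0, -136.0]] z [0.0024 0.005  0.0254]
2724 [366.  89.] [[30.0, -181.0], [107.0, -133.0]] z [0.0029 0.014  0.0247]
1792 [361. 169.] [[-63.0, -185.0], [20.0, -137.0]] z [0.0036 0.0116 0.0131]
[(350, [111.0, -136.0], 3), (354, [108.0, -136.0], 18), (360, [108.0, -141.0], 20), (368, [111.0, -154.0], 4), (376, [111.0, -162.0], 4)]
[(350, [98.0, -134.0], 14), (354, [98.0, -137.0], 17), (360, [97.0, -142.0], 20), (368, [100.0, -156.0], 2), (376, [100.0, -162.0], 6)]
[(350, [87.0, -134.0], 16), (354, [87.0, -138.0], 16), (360, [87.0, -144.0], 17), (368, [88.0, -154.0], 10), (376, [88.0, -162.0], 11)]
[(350, [76.0, -136.0], 14), (354, [76.0, -139.0], 15), (360, [76.0, -145.0], 16), (368, [76.0, -155.0], 11), (376, [76.0, -163.0], 12)]
[(350, [64.0, -136.0], 15), (354, [64.0, -141.0], 14), (360, [64.0, -146.0], 16), (368, [64.0, -153.0], 19), (376, [64.0, -160.0], 23)]
[(350, [53.0, -138.0], 12), (354, [53.0, -142.0], 14), (360, [53.0, -147.0], 16), (368, [53.0, -154.0], 19), (376, [53.0, -161.0], 22)]
units x -11.989 y 0.024 z -0.438 | rz -3.282
w2 [39.0, 35.0, 41.0, 36.0, 36.0, 28.0, 38.0, 83.0, 93.0, 93.0, 94.0, 94.0]
w20 [194.0, 194.0, 199.0, 202.0, 138.0, 53.0, 26.0, 52.0, 77.0, 80.0, 80.0, 80.0]
```

```bash
python3 -m jog '0 0 0 -0.6 0 -0.5 -1; 0 0 0 -1 0 0 -1; 0 0 0 -1 0 0 -1; 0 0 0 -1 0 0 -1; 0 0 0 -1 0 0 -1; 0 0 0 -1 0 0 -1; 0 0 0 -1 0 0 -1; 0 0 0 -1 0 0 -1'
python3 -m jog '0 0 0 -1 0 0 -1; 0 0 0 -1 0 0 -1; 0 0 0 -1 0 0 -1; 0 0 0 -0.9 0 0 -1; 0 0 -0.9 -0.4 0 0 -1; 0 0 -0.9 0 0 0 -1; 0 0 -0.9 0 0 0 -1; 0 0 -0.58 0 0 0 -1'
python3 -m jog '0 0 0 0 0 0 -1'
python3 seeb.py w21;python3 -c "
from h import *
go(.4670,.3012,.066,-63.1)"
```

```text
clock: 31.32
tool_pos: [0.494, 0.1282, 0.1921]
orientation: [180.0, -0.0, -82.0]
force: [0.6, -1.0, -2.0]
opening: 0.0216
clock: 32.33
tool_pos: [0.4703, 0.2974, 0.1918]
orientation: [179.9, -0.0, -63.1]
force: [0.2, 0.1, -0.7]
opening: 0.0217
clock: 32.45
tool_pos: [0.4702, 0.2973, 0.1919]
orientation: [179.9, -0.0, -63.2]
force: [-0.2, -0.6, -1.1]
opening: 0.0214
[0.4702 0.2973 0.1919] [ 1.7994e+02 -2.0000e-02 -6.3230e+01]
units x -0.123 y 0.025 z 3.150 | rz -0.031
```

View pics/w21.png

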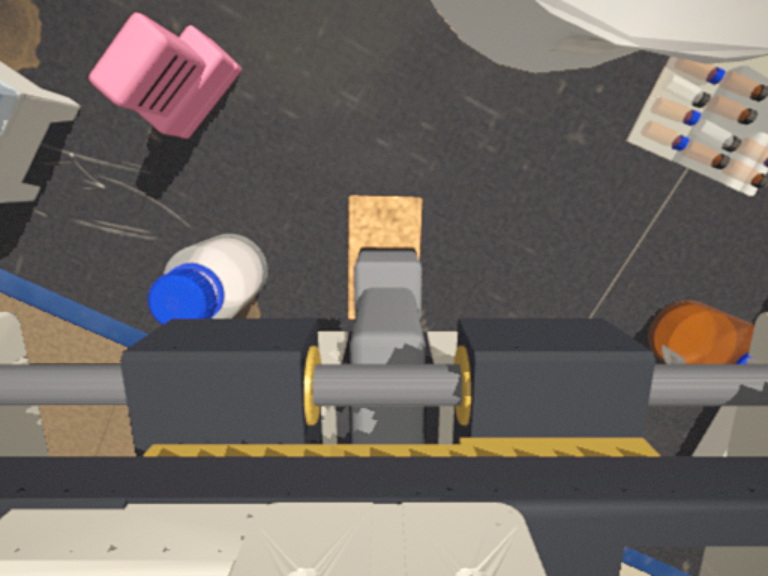

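```bash
python3 - <<'E'
from h import *
z=np.load("w21.npz");o=dict(tool_pos=z["pos"],orientation=z["ori"]);p,d=z["p"],z["d"]
C=wcloud(o,d);c=p.astype(int);R,t=Rt(o);T=(C-t)@R*1000
m=((c[...,0]>c[...,2]+50)&(abs(C[...,2]-.004)<.006));m[:, :228]=0;m[:,285:]=0;m[:125]=0;m[166:]=0
L=[];Rr=[]
for v in range(132,164):
    k=np.flatnonzero(m[v])
    if len(k)>10: L.append(T[v,k[0],:2]);Rr.append(T[v,k[-1],:2])
L=np.array(L);Rr=np.array(Rr)
for nm,E in(("L",L),("R",Rr)):
    a=np.polyfit(E[:,1],E[:,0],1);print(nm,"angle",np.rad2deg(np.arctan(a[0])).round(2),"x at y=0",a[1].round(1),"mean x",E[:,0].mean().round(1))
print("far y",T[m][:,1].min())
go(.4670,.3012,.19,-63.1)
E
```

```text
L angle -1.33 x at y=0 -31.7 mean x -31.0
R angle -1.4 x at y=0 24.8 mean x 25.5
far y -49.74253443495866
units x -0.123 y 0.025 z 0.050 | rz -0.031
```

```bash
cat > padfit.py <<'E'
from h import *
def padfit(n,o,rows,cols=(225,290),c0=None):
    z=np.load(n+".npz");p=z["p"].astype(float)
    f=p[...,0]-p[...,2]
    K=vision.camera_info("wrist")["camera_matrix"];Tw=wristT(o);R,t=Rt(o)
    def w(u,v,zz=.004):
        r=np.array([(u-K[0,2])/K[0,0],(v-K[1,2])/K[1,1],1.]);r=Tw[:3,:3]@r
        return Tw[:3,3]+r*(zz-Tw[2,3])/r[2]
    out={}
    for nm in("L","R"):
        E=[]
        for v in rows:
            s=f[v,cols[0]:cols[1]];hi=np.median(np.sort(s)[-20:]);lo=np.median(np.sort(s)[:10]);th=(hi+lo)/2
            k=np.flatnonzero(s>th)
            if len(k)<8: continue
            if nm=="L": i=k[0];u=i-1+(th-s[i-1])/(s[i]-s[i-1])
            else: i=k[-1];u=i+(s[i]-th)/(s[i]-s[i+1])
            E.append(w(u+cols[0],v))
        E=np.array(E);vx,vy,x0,y0=cv2.fitLine(E[:,:2].astype(np.float32),cv2.DIST_HUBER,0,.0005,.0001).ravel()
        out[nm]=(np.array([x0,y0]),np.rad2deg(np.arctan2(vy,vx))%180);print(n,nm,len(E),"angle",round(out[nm][1],2),"pt",x0.round(4),y0.round(4))
    # far end: along center columns
    E=[]
    for u in range(238,276):
        s=f[120:160,u];th=(np.median(s[:6])+np.median(s[-15:]))/2;k=np.flatnonzero(s>th)
        if len(k)==0: continue
        i=k[0]
        if i<1: continue
        E.append(w(u,120+i-1+(th-s[i-1])/(s[i]-s[i-1])))
    E=np.array(E);vx,vy,x0,y0=cv2.fitLine(E[:,:2].astype(np.float32),cv2.DIST_HUBER,0,.0005,.0001).ravel()
    a=np.rad2deg(np.arctan2(vy,vx));print(n,"far angle-90",round((a-90)%180,2),len(E))
    ang=np.deg2rad((out["L"][1]+out["R"][1])/2);ux=np.array([np.cos(ang),np.sin(ang)]);uy=np.array([-ux[1],ux[0]])
    cy=(out["L"][0]@uy+out["R"][0]@uy)/2; cx=np.array([x0,y0])@ux-.050
    print(n,"width",abs(out["L"][0]@uy-out["R"][0]@uy)*1000,"centre",(cx*ux+cy*uy).round(4),"yaw",np.rad2deg(ang).round(2))
z=np.load("w21.npz");padfit("w21",dict(tool_pos=z["pos"],orientation=z["ori"]),range(134,164))
o1=dict(tool_pos=np.array([0.47079547,0.29771253,0.20927882]),orientation=np.array([179.9496,-.0234,-62.6876]))
padfit("w1",o1,range(134,150))
E
python3 padfit.py
```

```text
w21 L 30 angle 25.3 pt 0.4778 0.3363
w21 R 30 angle 25.39 pt 0.5097 0.2883
w21 far angle-90 25.64 38
w21 width 57.067154 centre [0.468  0.3001] yaw 25.35
w1 L 16 angle 24.86 pt 0.4897 0.3421
w1 R 16 angle 24.9 pt 0.5148 0.2908
w1 far angle-90 23.78 24
w1 width 57.115196 centre [0.469  0.3011] yaw 24.88
```

```bash
python3 -c "
from h import *
go(.4677,.3006,.064,-64.6)"
```

```text
units x -0.102 y 0.016 z 3.200 | rz 0.231
```

```bash
python3 -m jog '0 0 0.23 -0.1 0.02 0 -1; 0 0 0 0 0 0.7 -1; 0 0 0 0 0 0.8 -1; 0 0 0 0 0 0.7 -1; 0 0 0 0 0 0.6 -1; 0 0 0 0 0 0.3 -1; 0 0 0 0 0 0.08 -1; 0 0 0 0 0 0 -1'
python3 -c "
from h import *
go(.4677,.3006,.0605,-64.6)"
```

```text
clock: 33.5
tool_pos: [0.4675, 0.301, 0.066]
orientation: [-180.0, 0.0, -64.5]
force: [-0.1, -0.1, -1.6]
opening: 0.0215
units x 0.010 y -0.000 z 0.137 | rz 0.017
```

```bash
python3 -m jog '0 0 0 0 0 0.06 -1; 0 0 0 0 0 0.04 -1; 0 0 0 0 0 0 -1'; python3 -m jog '0 0 0 0 0 0.03 -1; 0 0 0 0 0 0 -1'
```

```text
clock: 33.88
tool_pos: [0.4672, 0.3005, 0.0615]
orientation: [-180.0, 0.0, -64.5]
force: [0.3, -0.0, -1.2]
opening: 0.0225
clock: 34.12
tool_pos: [0.4671, 0.3005, 0.0601]
orientation: [180.0, -0.0, -64.5]
force: [0.2, 0.1, -1.8]
opening: 0.0217
```

```bash
python3 -m jog '0 0 0 0 0 0.03 -1; 0 0 0 0 0 0 -1'; python3 -m jog '0 0 0 0 0 0.02 -1; 0 0 0 0 0 0 -1'
```

```text
clock: 34.38
tool_pos: [0.4673, 0.3006, 0.0594]
orientation: [-180.0, -0.0, -64.5]
force: [-2.2, -1.4, 4.9]
opening: 0.022
clock: 34.62
tool_pos: [0.4673, 0.3006, 0.0594]
orientation: [-180.0, -0.0, -64.5]
force: [-5.6, -2.3, 13.4]
opening: 0.0213
```

```bash
python3 -m jog '0 0 0 0 0 -0.02 -1; 0 0 0 0 0 0 -1'; python3 -m jog '0 0 0 0 0 0 -0.3; 0 0 0 0 0 0 -0.1; 0 0 0 0 0 0 0.2; 0 0 0 0 0 0 0.4; 0 0 0 0 0 0 0.4; 0 0 0 0 0 0 0.4'
```

```text
clock: 34.88
tool_pos: [0.4673, 0.3006, 0.0595]
orientation: [-180.0, 0.0, -64.5]
force: [-3.8, -1.2, 6.2]
opening: 0.0223
clock: 35.62
tool_pos: [0.4672, 0.3005, 0.059]
orientation: [180.0, -0.0, -64.5]
force: [-0.7, 0.2, 1.1]
opening: 0.0611
```

Now lift straight up and inspect.

```bash
python3 -m jog '0 0 0 0 0 -0.3 0.4; 0 0 0 0 0 -0.7 0.4; 0 0 0 0 0 -1 0.4; 0 0 0 0 0 -1 0.4; 0 0 0 0 0 -0.8 0.4; 0 0 0 0 0 0 0.4'
python3 seeb.py w22; python3 - <<'E'
from h import *
z=np.load("w22.npz");o=dict(tool_pos=z["pos"],orientation=z["ori"]);p,d=z["p"],z["d"]
C=wcloud(o,d);x,y,h=C[...,0],C[...,1],C[...,2]
near=(abs(x-.468)<.07)&(abs(y-.3005)<.07)&(d>0)
def rect(m,nm):
    pts=C[m];r=cv2.minAreaRect(pts[:,:2].astype(np.float32)*1000);print(nm,len(pts),np.round(r[0],1),np.round(r[1],1),round(r[2],2),np.round(np.percentile(pts[:,2],[5,50,95]),4))
rect(near&(abs(h-.1)<.006),"grip top");rect(near&(abs(h-.044)<.005),"foot top")
import runpy
E
sed -i '/^z=np.load/,$d' padfit.py; python3 - <<'E'
from padfit import *
z=np.load("w22.npz");padfit("w22",dict(tool_pos=z["pos"],orientation=z["ori"]),range(134,148))
E
```

```text
clock: 36.38
tool_pos: [0.4684, 0.3017, 0.2149]
orientation: [-179.7, 0.1, -64.5]
force: [-0.0, 0.5, -1.1]
opening: 0.061
[0.4684 0.3017 0.2149] [-1.7966e+02  1.3000e-01 -6.4470e+01]
grip top 1042 [466.7 302. ] [45.2 21.6] 26.09 [0.0976 0.1004 0.1016]
foot top 332 [466.6 301.9] [64.9 27.5] 26.19 [0.0417 0.0442 0.0457]
w22 L 14 angle 24.88 pt 0.4902 0.3419
w22 R 14 angle 24.34 pt 0.5147 0.2906
w22 far angle-90 39.49 26
w22 width 56.917057 centre [0.4721 0.3023] yaw 24.61
```

View pics/w22.png

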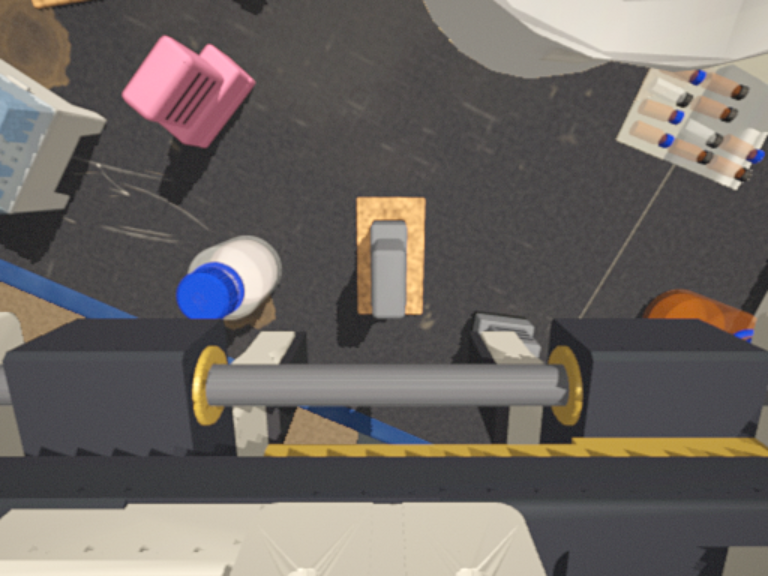

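```bash
python3 -m jog '0 0 0 0 0 0 0.4; 0 0 0 0 0 0 0.4'; python3 seeb.py w23; sed -i 's/range(238,276)/range(245,276)/; s/f\[120:160,u\]/f[112:145,u]/; s/120+i-1/112+i-1/' padfit.py
cat >> padfit.py <<'E'
E
python3 - <<'E'
from padfit import *
o1=dict(tool_pos=np.array([0.47079547,0.29771253,0.20927882]),orientation=np.array([179.9496,-.0234,-62.6876]))
z=np.load("w23.npz");o2=dict(tool_pos=z["pos"],orientation=z["ori"])
for n,o in(("w1",o1),("w23",o2)):
    padfit(n,o,range(133,147))
    q=np.load(n+".npz");C=wcloud(o,q["d"]);x,y,h=C[...,0],C[...,1],C[...,2]
    near=(abs(x-.468)<.07)&(abs(y-.3005)<.07)&(q["d"]>0)
    pts=C[near&(abs(h-.1)<.006)];r=cv2.minAreaRect(pts[:,:2].astype(np.float32)*1000)
    a=np.deg2rad(25.3);u=np.array([np.cos(a),np.sin(a)]);v=np.array([-u[1],u[0]]);g=np.array(r[0])
    pc=np.cov((pts[:,:2]*1000).T);ev=np.linalg.eigh(pc)[1][:,1]
    print(n,"grip",np.round(r[0],1),r[2],"pca",np.rad2deg(np.arctan2(ev[1],ev[0]))%180,"u,v",g@u,g@v,"mean",(pts[:,:2].mean(0)*1000)@u,(pts[:,:2].mean(0)*1000)@v)
E
```

```text
clock: 36.67
tool_pos: [0.4668, 0.3002, 0.2101]
orientation: [179.9, -0.0, -64.5]
force: [-0.3, -0.0, -0.4]
opening: 0.0613
[0.4668 0.3002 0.2101] [ 1.7991e+02 -4.0000e-02 -6.4500e+01]
w1 L 14 angle 25.32 pt 0.4898 0.3421
w1 R 14 angle 24.55 pt 0.5156 0.2912
w1 far angle-90 25.45 31
w1 width 57.039543 centre [0.468  0.3005] yaw 24.94
w1 grip [467.8 300.6] 26.763383865356445 pca 25.063342398376278 u,v 551.3591817820231 71.8250725020504 mean 552.5439513602057 71.87359807858499
w23 L 14 angle 24.77 pt 0.4874 0.341
w23 R 14 angle 25.54 pt 0.5129 0.2896
w23 far angle-90 25.27 31
w23 width 57.413845 centre [0.468  0.3002] yaw 25.15
w23 grip [466.4 301.6] 25.26888084411621 pca 25.593407817649165 u,v 550.5781490406288 73.29539664458822 mean 551.808352499707 73.348751704159
```

```bash
python3 -m jog '0 0 0 0 0 -1 0.4; 0 0 0 0 0 -1 0.4; 0 0 0 -0.5 -0.5 0 0.4; 0 0 0 0 0 0 0.4'; python3 - <<'E'
from h import *
for n in("top","side"):
    p,d=vision.snapshot(n);np.savez(n+"_end.npz",p=p,d=d)
    q=np.load(n+".npz")["p"]
    df=np.abs(p.astype(int)-q).max(-1)
    cv2.imwrite(f"pics/{n}_end.png",cv2.resize(p[:,:,::-1],None,fx=1.5,fy=1.5))
    cv2.imwrite(f"pics/{n}_diff.png",cv2.resize(np.clip(df*2,0,255).astype(np.uint8),None,fx=1.5,fy=1.5))
E
```

```text
clock: 37.22
tool_pos: [0.4768, 0.3283, 0.2902]
orientation: [179.9, -0.0, -64.5]
force: [-0.3, 0.8, -0.9]
opening: 0.0613
```

View pics/side_end.png

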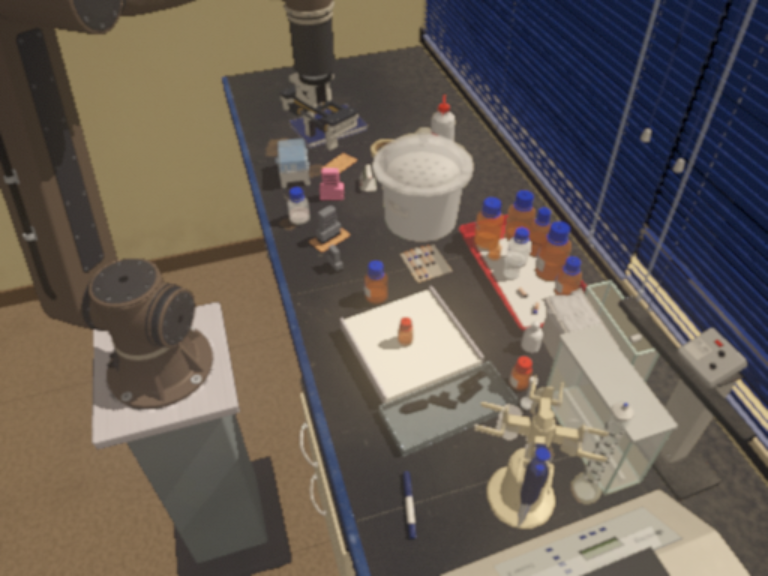

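View pics/side_diff.png

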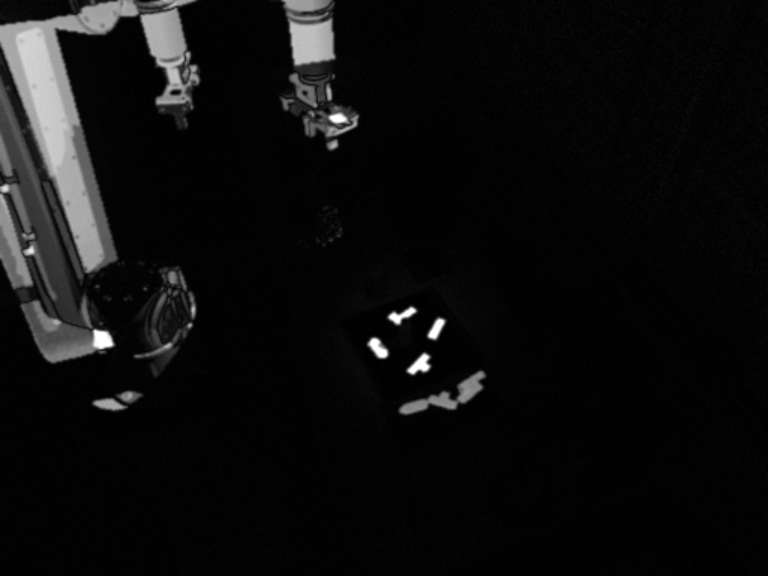

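View pics/top_diff.png

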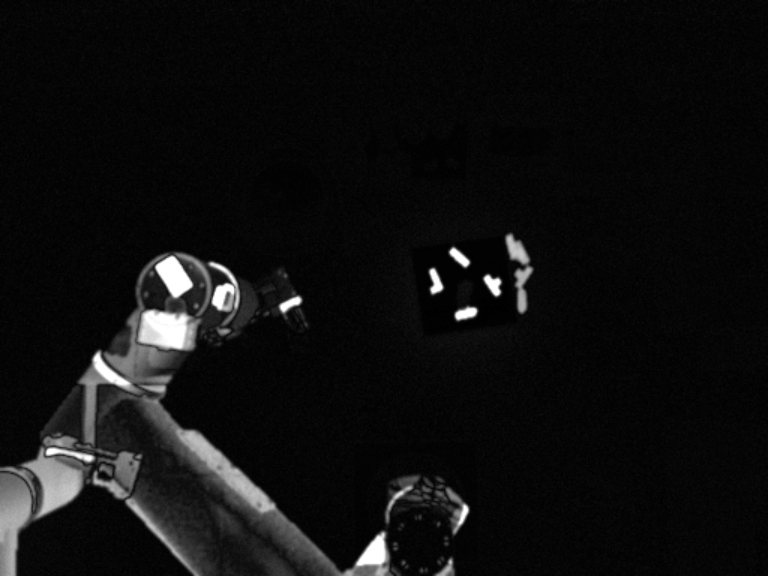

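The difference images show change only at the arm and the offcuts, which moved from the board into the tray. The scraper on its pad differs by less than a pixel, and the bystanders and the red bottle are unchanged. I'm handing the job in.

```bash
python3 -c "
from plant import ctrl
print(ctrl.get_obs()['clock']);print(ctrl.close_job())"
```

```text
37.325
the job is handed in; nothing more can be done
None
```

The job is handed in at 37.3 s of the 72 s allowed: all four offcuts are in the tray and the scraper is back upright on its pad. Only the scraper touched the offcuts. The angle first ended up propped on the tray's near wall, so I nudged it the rest of the way in with the scraper, at about 12 N.

**Last checks:**
- **Offcuts:** all four lie inside the tray and well below the board's surface. The angle rests partly on the bar.
- **Bystanders:** comparing the top and side cameras before and after, only the offcuts and the arm had changed. The red-capped bottle still stands within about 1 mm of where it was.
- **Scraper:** it stands upright and in line with the pad to within about half a degree. It is about 2 mm off the pad's middle across its width and about 1 mm along it.

**Disagreements:** my readings of the pad and scraper angles spread by 1 to 2° (24.6 to 26.8°). I placed the scraper by the finest fit of the pad's edges, 25.3°. The top and side cameras also differed by up to 6 mm on the board's position, so I worked from the wrist camera there.

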